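# Clear the draining board and nest the baking moulds

### The job

Clear the draining board: free the loaf tin that has slid down and jammed across the narrow spout, under the folded-in lips, by pushing it back up onto the board, and lift it out. Nest all the round moulds, mouth down and fully seated one over the other, in a single stack between the stops of the round wooden stand. The loaf tin and any square or fluted mould do not nest with them, so stand these side by side, mouth down, on the floor of the wooden tray, and leave the other kitchen things where they are.

Things in the scene. Friction and masses are not known exactly. Their poses are not given: they have to be found in the camera images.
- drainer: Stainless draining board, fixed. Origin: on the worktop under the centre of the deck. The flat deck is 360 (x) by 340 mm (y), its top 45 mm above the worktop, with a rim 12 mm high and 6 mm thick round it. In the middle of its -y edge the rim is open and a spout slopes down along -y towards the sink.
- spout (a point): Top of the spout: the point on its centre line at the deck edge (drainer 0, -170, 45 mm; drainer's axes). From here the spout's floor falls along -y at 8 degrees for 200 mm. Inside it is 134 mm wide for the first 50 mm, then narrows evenly to 90 mm at its end.
- lips (a point): Point on the spout's centre line where its lips begin, 20 mm down from the deck edge, 46 mm above the spout's floor. From here to the end the side walls are folded inwards there into lips 3 mm thick that leave a slot 68 mm wide open from above. A tin across the spout cannot be lifted while any of it lies under the lips; it is free once all of it is up from here (+y).
- stand: Fixed stand for the stack: beech disc, 120 mm across. Origin: centre of its underside. Its top is 14 mm above the worktop; three upright steel stops, 10 mm thick, reach 12 mm above that top, their axes on a circle of radius 47.5 mm about the centre, so a round mould (77 mm across) set at the centre has 4 mm of room towards each.
- tray: Fixed open wooden tray, 270 (x) by 190 (y) by 30 mm high, walls and floor 6 mm thick. Origin: centre of its underside, so its floor is at 6 mm.
- round1: Round brass-coloured mould, mouth down; 3 to 5 of five alike are there. Origin: centre of the mouth plane (its underside); z up to the closed end. 64 mm high: collar 77 mm across (66 inside), 22 mm high, then a cone 62 mm across tapering to 45 at the closed end (grip this). Put over another it rests with its rim on that one's collar, 22 mm higher, with 2 mm play.
- round2: Round brass-coloured mould, mouth down; 3 to 5 of five alike are there. Origin: centre of the mouth plane (its underside); z up to the closed end. 64 mm high: collar 77 mm across (66 inside), 22 mm high, then a cone 62 mm across tapering to 45 at the closed end (grip this). Put over another it rests with its rim on that one's collar, 22 mm higher, with 2 mm play.
- round3: Round brass-coloured mould, mouth down; 3 to 5 of five alike are there. Origin: centre of the mouth plane (its underside); z up to the closed end. 64 mm high: collar 77 mm across (66 inside), 22 mm high, then a cone 62 mm across tapering to 45 at the closed end (grip this). Put over another it rests with its rim on that one's collar, 22 mm higher, with 2 mm play.
- round4: Round brass-coloured mould, mouth down; 3 to 5 of five alike are there. Origin: centre of the mouth plane (its underside); z up to the closed end. 64 mm high: collar 77 mm across (66 inside), 22 mm high, then a cone 62 mm across tapering to 45 at the closed end (grip this). Put over another it rests with its rim on that one's collar, 22 mm higher, with 2 mm play.
- round5: Round brass-coloured mould, mouth down; 3 to 5 of five alike are there. Origin: centre of the mouth plane (its underside); z up to the closed end. 64 mm high: collar 77 mm across (66 inside), 22 mm high, then a cone 62 mm across tapering to 45 at the closed end (grip this). Put over another it rests with its rim on that one's collar, 22 mm higher, with 2 mm play.
- square_mould: Square steel mould standing mouth down; may be absent. Origin: centre of the mouth, its lowest plane; z up. 60 mm high, the lowest 18 mm a collar 74 mm square, above it a wall 58 mm square tapering to 46 mm square at the closed end, sides parallel to its x and y.
- fluted_mould: Fluted round copper-coloured mould standing mouth down; may be absent. Origin: centre of the mouth, its lowest plane; z up. 52 mm high, 84 mm across at the mouth, flared: 56 mm across at a height of 22 mm, 48 mm at the closed end.
- loaf_tin: Dark loaf tin, mouth down, at the start lying across the spout where it narrows. Origin: centre of the mouth, its lowest plane; z up. Rim 114 (x) by 56 mm (y), 4 mm thick; the body above it tapers from 106 by 50 to 100 by 46 mm at the flat closed end, 40 mm high. It slides under a few newtons and stays where it is left.
- mug: Green mug, 86 mm across, 96 mm high, a bystander. Origin: underside.
- small_bowl: Small white bowl, 115 mm across, 56 mm high, a bystander. Origin: underside.
- honey_jar: Honey jar, 71 mm across, 110 mm high, a bystander. Origin: underside.

How it is judged:
On the way:
1. The loaf tin has been pushed back up the spout, clear of its lips (y of loaf_tin in the frame of drainer above -0.165 m), for 0.1 s.
At the end, for the whole second after the job is handed in: All round moulds present in one stack on the stand: within 15 mm of its axis, seated within 4 mm (14 mm + multiples of 22 mm), tilt under 0.06 rad. Loaf tin and any square or fluted mould: inside the tray, mouth down (tilt under 0.1 rad), within 6 mm of its floor. All at rest (horizontal distance between each of round1, round2, round3, round4, round5 and stand below 0.015 m and angle between each of round1, round2, round3, round4, round5's own z axis and vertical below 0.06 rad and linear speed of each of round1, round2, round3, round4, round5, square_mould, fluted_mould, loaf_tin below 0.02 m/s and (z of round1 in the frame of stand between 0.01 and 0.018 m or z of round1 in the frame of stand between 0.032 and 0.04 m or z of round1 in the frame of stand between 0.054 and 0.062 m or z of round1 in the frame of stand between 0.076 and 0.084 m or z of round1 in the frame of stand between 0.098 and 0.106 m) and (z of round2 in the frame of stand between 0.01 and 0.018 m or z of round2 in the frame of stand between 0.032 and 0.04 m or z of round2 in the frame of stand between 0.054 and 0.062 m or z of round2 in the frame of stand between 0.076 and 0.084 m or z of round2 in the frame of stand between 0.098 and 0.106 m) and (z of round3 in the frame of stand between 0.01 and 0.018 m or z of round3 in the frame of stand between 0.032 and 0.04 m or z of round3 in the frame of stand between 0.054 and 0.062 m or z of round3 in the frame of stand between 0.076 and 0.084 m or z of round3 in the frame of stand between 0.098 and 0.106 m) and (z of round4 in the frame of stand between 0.01 and 0.018 m or z of round4 in the frame of stand between 0.032 and 0.04 m or z of round4 in the frame of stand between 0.054 and 0.062 m or z of round4 in the frame of stand between 0.076 and 0.084 m or z of round4 in the frame of stand between 0.098 and 0.106 m) and (z of round5 in the frame of stand between 0.01 and 0.018 m or z of round5 in the frame of stand between 0.032 and 0.04 m or z of round5 in the frame of stand between 0.054 and 0.062 m or z of round5 in the frame of stand between 0.076 and 0.084 m or z of round5 in the frame of stand between 0.098 and 0.106 m) and x of square_mould in the frame of tray between -0.125 and 0.125 m and y of square_mould in the frame of tray between -0.085 and 0.085 m and z of each of square_mould, fluted_mould, loaf_tin in the frame of tray below 0.012 m and angle between each of square_mould, fluted_mould, loaf_tin's own z axis and vertical below 0.1 rad and x of fluted_mould in the frame of tray between -0.125 and 0.125 m and y of fluted_mould in the frame of tray between -0.085 and 0.085 m and x of loaf_tin in the frame of tray between -0.125 and 0.125 m and y of loaf_tin in the frame of tray between -0.085 and 0.085 m); the robot touches nothing.
It fails at once if The mug is moved by more than 3 cm (distance of mug from where it was at the start of the episode above 0.03 m).
It fails at once if The small bowl is moved by more than 3 cm (distance of small_bowl from where it was at the start of the episode above 0.03 m).
It fails at once if The honey jar is moved by more than 3 cm (distance of honey_jar from where it was at the start of the episode above 0.03 m).
Of round1, round2, round3, round4, round5 only 3 to 5 are there at a start; the rules pass over those that are not, and their reading is None.
Of square_mould, fluted_mould only 1 to 2 are there at a start; the rules pass over those that are not, and their reading is None.
At some moment in a run one of round1, round2, round3, round4, round5, square_mould, fluted_mould may be knocked a few centimetres aside while the robot is not near it.
It also fails if it takes over 210 s, if anything falls off the work surface, if the arm or the gripper's body presses on something with over 40 N, if the wrist force passes 120 N, or if a joint passes its speed limit or range.

### The arm

A 7-joint arm with a two-finger parallel gripper is mounted at the origin on a cart in front of the work surface, level with it; the furniture and walls round the work are solid. World frame = base frame: x ahead of the robot, y to its left, z up, the work surface at z = 0. Lengths are in m, angles in rad, forces in N, time in s.
With the tool pointing down it reaches from about 0.425 to 0.925 m from the base axis. Payload 6.8 kg.
Tool frame: the origin (TCP) lies between the finger pads; the fingertips stand tips_ahead ahead of it and the grasp point (between the pads) is the TCP (tips_ahead is the distance from the TCP to the fingertips, in m); y points along the fingers, z is the direction in which the jaws open and shut, and the axes are right-handed (so a half turn about y gives the same grasp; the last joint's range is limited). The gripper opens to 88 mm and grips with 3 to 60 N. Pads are 20 mm wide; open, the fingers measure 115 mm over their backs; the gripper's body (75 mm by 178 mm) begins 61 mm behind the grasp point.
Start: joints at [1.148, 0.477, 0.022, 1.555, -0.011, 1.109, -0.083], TCP at [0.209, -0.642, 0.242] pointing down, gripper open.
Joint ranges: [-2.96, 2.96], [-0.34, 2.1], [-1.41, 1.46], [0.24, 2.44], [-1.37, 4.51], [0.17, 1.92], [-2.96, 2.96]. Speed limits (rad/s): [2.39, 2.39, 3.14, 3.14, 3.14, 3.14, 3.14].

### API

Orientations are given as a unit quaternion [w, x, y, z].
In Python, from bench import sense, camera, finish_job, tips_ahead gives the robot as it stands. The module is installed in compiled form; this text tells all that it offers.
- The arm moves only by the tool apply_moves, never from a script. Its argument "motion" is a list of rows, each an object of numbers: "tx", "ty", "tz": the shift along the tool's x, y, z in m; "yaw": the turn about the tool's y in degrees. In form: [{"tx": .., "ty": .., "tz": .., "yaw": ..}, ...]. A call has exactly 5 rows; each row is the pose to reach, as a shift and turn from the pose commanded when the call began, along the tool's axes at that moment; what a row does not reach only later rows make up. A row lasts 1/8 s, in which the tool goes at most 62.5 mm and 10.7 degrees, less where a joint would pass 70% of its speed; a pose out of reach is approached as far as the arm can. A call with a gripper value outside its range is refused whole. "grip" is the finger opening in m, from 0 to 0.0878, set as the call begins (left out, the last holds). The fingers move at their own pace and stop on an object; "force" is the grip in N (left out, the last holds). Time passes only in rows, so rows that repeat a pose let the fingers close, or fill a call up. It gives the time, the measured TCP pose, the force and the opening at its end, in the units of the state.
- sense(): the state, without advancing time (a new reading comes with each control period).
- camera(name): name is "scene" or "top" or "wrist"; returns a dict with "image" (384x512x3 uint8, red, green, blue), "z_map" (384x512 float32, m along the optical axis (not along the pixel's ray), 0 where there is no reading), "fovy" (degrees; the focal length in pixels is half the picture's height over the tangent of half this angle, whatever the lens; pixels are square), "cx", "cy" (the principal point, pixels), "k1" (the pictures are not rectified: a ray, as slopes to the right and down, at radius r is drawn at 1 + k1 r^2 times it, then the intrinsics apply), "view" (4x4, takes a point from world to camera coordinates). Camera axes: x right, y down, z forward; pixel columns grow to the right and rows downward; lengths in m; the calibration is good to about 2 mm. A picture is of the moment at which its call begins.
- finish_job(): hands the job in, once; it reports no verdict.
The state is a dict: "time": time; "joints": joint angles; "joint_vel": joint speeds; "joint_efforts": joint torques, N m; "eef_pos": TCP position; "orientation": TCP orientation; "force": force on the tool from outside, world axes, zero at the start; "moment": the same for the moment, N m; "finger_gap": finger opening in m.
Only numpy, scipy, OpenCV 4.12 (cv2) and the standard library are available. Lean on these libraries where they do the work, as an engineer would, in place of code of your own. Each camera call takes 0.05 s, during which the arm holds its last target. There are 200 camera calls.

## Working session

There is one attempt and no reset: what is moved stays moved. The work goes in short steps, Python scripts to look and compute and a tool call to move; the robot and the scene stay as the last step left them, time stands still between calls to the robot, and variables do not carry over. Pictures are saved under pics/ and viewed, about 12 in all and at most 16, crops included, and the job is handed in when it is done.

Besides the shell and the picture viewer there is one more tool, called after "Call:" by a JSON object that holds its "fn" and its "kwargs". apply_moves: Moves the arm, as the interface text tells. Its arguments: {"type":"object","properties":{"motion":{"type":"array","items":{"type":"object","properties":{"tx":{"type":"number"},"ty":{"type":"number"},"tz":{"type":"number"},"yaw":{"type":"number"}}}},"grip":{"type":"number"},"force":{"type":"number"}},"required":["motion"]}

```bash
mkdir -p pics; cat > h.py <<'E'
import numpy as np, cv2
from bench import sense, camera, finish_job, tips_ahead
def K(c):
    h,w=c['image'].shape[:2]; f=h/2/np.tan(np.radians(c['fovy'])/2)
    return np.array([[f,0,c['cx']],[0,f,c['cy']],[0,0,1.]])
def rays(c,px):
    return cv2.undistortPoints(np.float64(px).reshape(-1,1,2),K(c),np.array([c['k1'],0,0,0.]),None,None).reshape(-1,2) if 0 else und(c,px)
def und(c,px):
    k=K(c); d=(np.float64(px).reshape(-1,2)-k[:2,2])/k[0,0]; u=d.copy()
    for _ in range(20): u=d/(1+c['k1']*(u**2).sum(1,keepdims=True))
    return u
def plane(c,px,z):
    u=und(c,px); V=np.array(c['view']); R=V[:3,:3]; o=-R.T@V[:3,3]
    d=np.c_[u,np.ones(len(u))]@R; return o+d*((z-o[2])/d[:,2])[:,None]
def cloud(c):
    h,w=c['z_map'].shape; g=np.stack(np.meshgrid(np.arange(w),np.arange(h)),-1).reshape(-1,2)
    z=c['z_map'].reshape(-1,1); p=np.c_[und(c,g),np.ones(len(g))]*z
    V=np.array(c['view']); P=(p-V[:3,3])@V[:3,:3]; P[z[:,0]==0]=np.nan
    return P.reshape(h,w,3)
def save(c,n,crop=None,s=1):
    im=c['image'][:,:,::-1]
    if crop: im=im[crop[1]:crop[3],crop[0]:crop[2]]
    cv2.imwrite('pics/'+n+'.png',cv2.resize(im,None,fx=s,fy=s,interpolation=cv2.INTER_CUBIC))
def rot(q):
    from scipy.spatial.transform import Rotation as R
    return R.from_quat([q[1],q[2],q[3],q[0]]).as_matrix()
E
sed -i '/^def rays/,/^    return cv2.undist/d' h.py
python3 - <<'E'
from h import *
s=sense(); print(s['time'],s['eef_pos'],s['orientation'],s['finger_gap'],tips_ahead); print(rot(s['orientation']).round(3))
for n in('top','scene'):
    c=camera(n); save(c,n+'1',s=1.5); V=np.array(c['view']); print(n,c['fovy'],c['k1'],(-V[:3,:3].T@V[:3,3]).round(3),(c['z_map']>0).mean())
    np.save(n+'1.npy',cloud(c)); 
E
```

```text
0.0 [ 0.20880923 -0.6413116   0.24070673] [ 0.11068574 -0.11098005  0.69897296 -0.69775991] 0.0880676769971656 0.019
[[-0.951 -0.001  0.31 ]
 [-0.31   0.002 -0.951]
 [ 0.    -1.    -0.002]]
top 47.58866856188608 -0.11824990414636538 [0.522 0.018 1.232] 0.9960378011067709
scene 48.55462883915539 0.04969554958333857 [ 0.605 -1.014  0.69 ] 0.9960123697916666
```

View pics/top1.png

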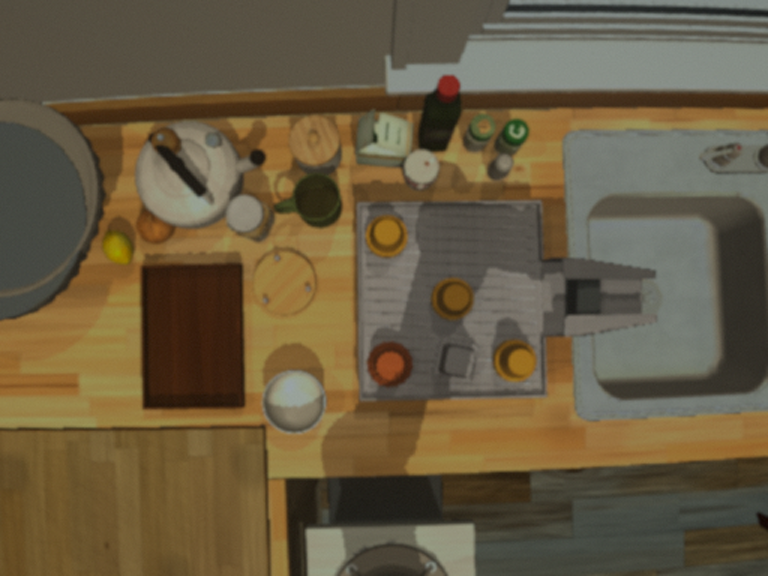

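View pics/scene1.png

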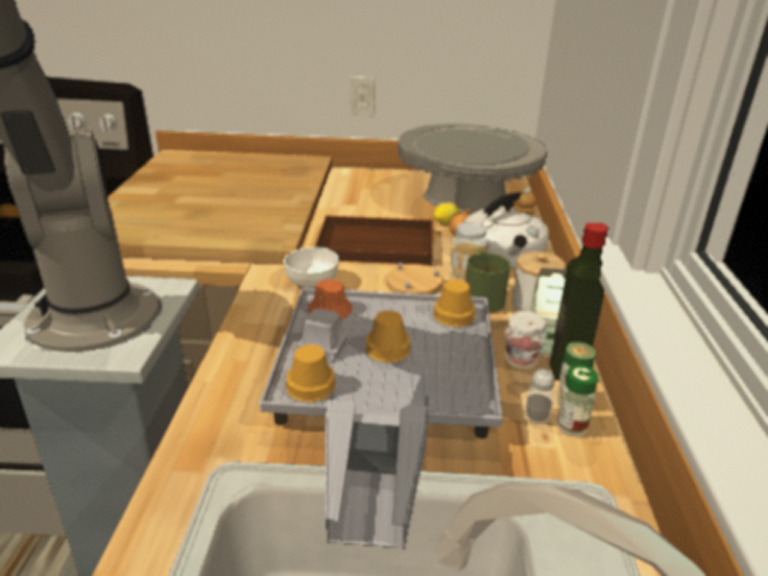

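The top view shows three round moulds at (387,235), (453,298) and (516,361). The fluted mould is at (390,364) and the square one at (458,361). The loaf tin is in the spout at (583,296), the stand at (285,282) and the tray at (193,336). The bowl and mug are beside the stand.

```bash
cat > meas.py <<'E'
from h import *
def top():
    c=camera('top'); P=cloud(c); Z=P[:,:,2]; return c,P,Z
def blobs(c,P,box,zlo,zhi,minpx=40):
    m=(P[:,:,2]>zlo)&(P[:,:,2]<zhi)&(P[:,:,0]>box[0])&(P[:,:,0]<box[1])&(P[:,:,1]>box[2])&(P[:,:,1]<box[3])
    n,l,st,ce=cv2.connectedComponentsWithStats(m.astype(np.uint8),connectivity=4); o=[]
    for i in range(1,n):
        if st[i,4]<minpx: continue
        q=P[l==i]; (cx,cy),(w,h),a=cv2.minAreaRect(q[:,:2].astype(np.float32))
        o.append((np.array([cx,cy]),q[:,:2].mean(0),(w,h),a,np.median(q[:,2]),np.median(c['image'][l==i],0),st[i,4],ce[i]))
    return o
E
python3 - <<'E'
from meas import *
c,P,Z=top()
f=lambda o:print(*[np.round(x,3) for x in o])
def px(x,y): return P[int(y/1.5),int(x/1.5)].round(3)
for n,p in dict(stand=(285,282),tray=(193,336),deck=(420,250),bowl=(295,380),mug=(318,200),loaf=(583,296),jar=(315,140)).items(): print(n,px(*p))
print('tops'); [f(o) for o in blobs(c,P,(.2,.9,-.3,.25),.085,.13)]
print('stand'); [f(o) for o in blobs(c,P,(.35,.75,.1,.35),.008,.02)]
print('deck'); [f(o) for o in blobs(c,P,(.2,.9,-.3,.25),.038,.075)]
print('tray walls'); [f(o) for o in blobs(c,P,(.2,.9,.2,.6),.022,.04)]
print('loaf col', Z[190:206,350:440:4][::4].round(3))
E
```

```text
stand [0.613 0.181 0.019]
tray [0.517 0.362 0.007]
deck [ 0.664 -0.071  0.042]
bowl [0.431 0.168 0.017]
mug [0.769 0.116 0.006]
loaf [ 0.569 -0.357  0.075]
jar [0.855 0.111 0.11 ]
tops
[0.868 0.026] [0.868 0.025] [0.023 0.062] 84.85 0.109 [93. 93. 71.] 166 [242.301  87.313]
[ 0.863 -0.025] [ 0.863 -0.026] [0.059 0.063] 82.503 0.107 [145. 150. 118.] 462 [261.712  88.831]
[ 0.867 -0.094] [ 0.86  -0.099] [0.066 0.03 ] 50.089 0.107 [38. 34. 23.] 100 [289.42  89.01]
[ 0.873 -0.184] [ 0.872 -0.184] [0.044 0.047] 80.533 0.104 [92. 95. 53.] 261 [320.835  84.716]
[0.857 0.115] [0.856 0.115] [0.091 0.086] 89.48 0.101 [145. 110.  62.] 910 [208.918  93.558]
[ 0.863 -0.245] [ 0.862 -0.243] [0.044 0.045] 43.846 0.104 [56. 82. 37.] 253 [343.281  87.763]
[0.831 0.218] [0.83  0.216] [0.025 0.034] 1.797 0.101 [41. 31. 21.] 107 [171.327 104.804]
[ 0.815 -0.226] [ 0.814 -0.226] [0.024 0.022] 57.513 0.088 [124.5 116.5  97. ] 58 [336.483 106.914]
[0.753 0.118] [0.757 0.124] [0.086 0.098] 47.475 0.092 [60. 60. 30.] 209 [206.455 131.402]
[0.727 0.226] [0.727 0.228] [0.069 0.049] 0.19 0.108 [140. 134. 117.] 
[... 2551 characters left out ...]
 [176.386 316.914]
loaf col [[ 0.048  0.045  0.045  0.042  0.044  0.043  0.04   0.047  0.068  0.076
   0.077  0.075  0.074  0.027  0.024  0.024  0.025  0.016  0.018  0.019
  -0.182 -0.182 -0.186]
 [ 0.048  0.043  0.044  0.042  0.04   0.041  0.039  0.041  0.067  0.077
   0.075  0.072  0.07   0.026  0.026  0.027  0.021  0.021  0.02   0.018
  -0.183 -0.18  -0.183]
 [ 0.042  0.044  0.046  0.043  0.042  0.041  0.04   0.043    nan  0.075
   0.072  0.072  0.068  0.025  0.024  0.022  0.021  0.022  0.017  0.018
  -0.168 -0.189 -0.185]
 [ 0.042  0.045  0.046  0.043  0.046  0.041  0.042  0.045  0.069  0.075
   0.076  0.075  0.074  0.029  0.026  0.021  0.023  0.019  0.016  0.018
  -0.181 -0.185 -0.183]]
```

```bash
python3 - <<'E'
from h import *
c=camera('top'); save(c,'spout',(340,150,460,250),6); save(c,'left',(150,110,270,280),3.5)
E
```

```text
(no output)
```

View pics/spout.png

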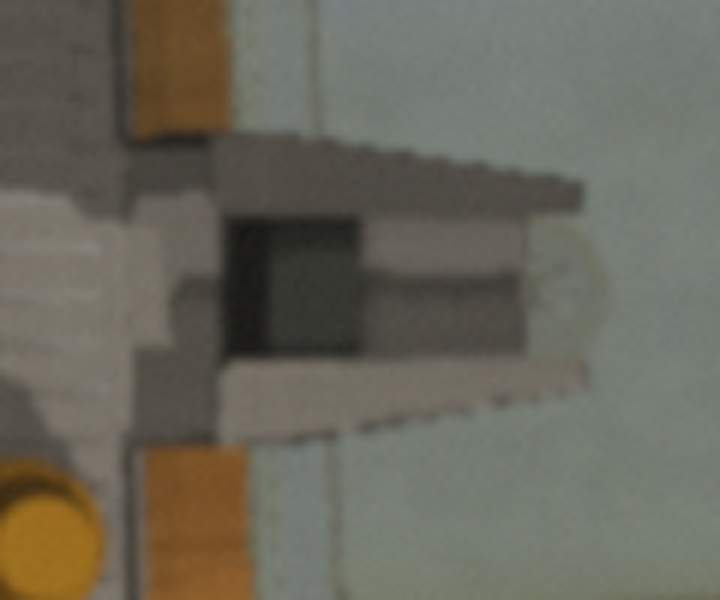

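The crop shows the tin lying across the spout. Its top spans crop x 268–360 inside the slot (y 215–357), with bare spout floor behind it at x 360–525.

```bash
python3 - <<'E'
from meas import *
c,P,Z=top()
f=lambda o:print(*[np.round(x,4) for x in o])
im=c['image'].astype(int)
u=np.arange(150,250)
for x0 in (402,410,418,424):
    col=P[160:240,x0]; print(x0,[(round(a[0],3),round(a[1],3),round(a[2],3)) for a in col[::4]])
row=P[192:204,375:440]; print(np.c_[np.nanmedian(row[:,:,1],0),np.nanmedian(row[:,:,2],0)][::2].round(3).tolist())
# rim of deck, far edges
m=(Z>.05)&(Z<.064)&(abs(P[:,:,0]-.575)<.2)&(abs(P[:,:,1]+.128)<.19)
r=P[m][:,:2].astype(np.float32)
for nm,k in dict(left=r[r[:,1]>.04],near=r[r[:,0]<.41],far=r[r[:,0]>.74]).items():
    v=cv2.fitLine(k,cv2.DIST_HUBER,0,.01,.01).ravel(); print(nm,len(k),v.round(4))
E
```

```text
402 [(np.float64(0.7), np.float64(-0.492), np.float64(-0.177)), (np.float64(0.687), np.float64(-0.493), np.float64(-0.181)), (np.float64(0.673), np.float64(-0.492), np.float64(-0.18)), (np.float64(0.66), np.float64(-0.492), np.float64(-0.182)), (np.float64(0.624), np.float64(-0.397), np.float64(0.081)), (np.float64(0.613), np.float64(-0.397), np.float64(0.078)), (np.float64(0.602), np.float64(-0.397), np.float64(0.078)), (np.float64(0.595), np.float64(-0.415), np.float64(0.027)), (np.float64(0.584), np.float64(-0.415), np.float64(0.024)), (np.float64(0.572), np.float64(-0.414), np.float64(0.025)), (np.float64(0.561), np.float64(-0.413), np.float64(0.028)), (np.float64(0.55), np.float64(-0.412), np.float64(0.027)), (np.float64(0.539), np.float64(-0.411), np.float64(0.03)), (np.float64(0.527), np.float64(-0.393), np.float64(0.078)), (np.float64(0.516), np.float64(-0.391), np.float64(0.082)), (np.float64(0.506), np.float64(-0.39), np.float64(0.083)), (np.float64(0.489), np.float64(-0.485), np.float64(-0.186)), (np.float64(0.476), np.float64(-0.484), np.float64(-0.183)), (np.float64(0.46
[... 3717 characters left out ...]
64(-0.183))]
[[-0.332, 0.04], [-0.337, 0.041], [-0.34, 0.051], [-0.342, 0.062], [-0.344, 0.074], [-0.349, 0.076], [-0.355, 0.074], [-0.36, 0.077], [-0.365, 0.075], [-0.371, 0.073], [-0.377, 0.073], [-0.383, 0.071], [-0.389, 0.07], [-0.41, 0.027], [-0.416, 0.027], [-0.422, 0.026], [-0.428, 0.025], [-0.435, 0.024], [-0.441, 0.024], [-0.447, 0.022], [-0.453, 0.021], [-0.459, 0.022], [-0.465, 0.02], [-0.471, 0.019], [-0.478, 0.017], [-0.484, 0.018], [-0.49, 0.016], [-0.579, -0.18], [-0.585, -0.176], [-0.595, -0.183], [-0.602, -0.184], [-0.608, -0.181], [-0.615, -0.184]]
left 261 [ 0.9999 -0.0113  0.5404  0.0437]
near 328 [ 0.0191  0.9998  0.3952 -0.1264]
far 301 [ 0.0107  0.9999  0.7465 -0.1492]
```

Call:
{"fn": "apply_moves", "kwargs": {"motion": [{"yaw": -10}, {"yaw": -20}, {"yaw": -30}, {"yaw": -40}, {"yaw": -50}], "grip": 0.02}}

```text
$.motion[0]: bad value
```

Call:
{"fn": "apply_moves", "kwargs": {"motion": [{"yaw": -10}, {"yaw": -20}, {"yaw": -22}, {"yaw": -22}, {"yaw": -22}]}}

```text
$.motion[0]: bad value
```

Call:
{"fn": "apply_moves", "kwargs": {"motion": [{"tx": 0, "ty": 0, "tz": 0, "yaw": -10}, {"tx": 0, "ty": 0, "tz": 0, "yaw": -20}, {"tx": 0, "ty": 0, "tz": 0, "yaw": -30}, {"tx": 0, "ty": 0, "tz": 0, "yaw": -40}, {"tx": 0, "ty": 0, "tz": 0, "yaw": -50}], "grip": 0.02}}

```text
time: 0.88
eef_pos: [0.2089, -0.6417, 0.2415]
orientation: [0.397, -0.397, 0.585, -0.585]
force: [-0.3, -0.1, 0.1]
finger_gap: 0.0413
```

Call:
{"fn": "apply_moves", "kwargs": {"motion": [{"tx": 0, "ty": 0, "tz": 0, "yaw": -10}, {"tx": 0, "ty": 0, "tz": 0, "yaw": -20}, {"tx": 0, "ty": 0, "tz": 0, "yaw": -22}, {"tx": 0, "ty": 0, "tz": 0, "yaw": -22}, {"tx": 0, "ty": 0, "tz": 0, "yaw": -22}]}}

```text
time: 1.5
eef_pos: [0.209, -0.6418, 0.2416]
orientation: [0.5, -0.5, 0.5, -0.5]
force: [-0.7, 0.3, 0.1]
finger_gap: 0.0203
```

```bash
python3 -c "
from h import *
s=sense();print(s['time'],s['eef_pos'],rot(s['orientation']).round(3).tolist(),s['joints'],s['force'])"
```

```text
1.5 [ 0.20902291 -0.64182505  0.24163731] [[-0.001, -0.0, 1.0], [-1.0, -0.0, -0.001], [0.0, -1.0, -0.0]] [ 1.33399806  0.49021555 -0.24366724  1.540584    0.12622149  1.12627241
  1.06223735] [-0.65274126  0.28563371  0.09720876]
```

Call:
{"fn": "apply_moves", "kwargs": {"motion": [{"tx": -0.03, "ty": 0, "tz": 0.05, "yaw": 0}, {"tx": -0.06, "ty": 0, "tz": 0.1, "yaw": 0}, {"tx": -0.09, "ty": 0, "tz": 0.15, "yaw": 0}, {"tx": -0.12, "ty": 0, "tz": 0.2, "yaw": 0}, {"tx": -0.15, "ty": 0, "tz": 0.25, "yaw": 0}]}}

```text
time: 2.12
eef_pos: [0.4604, -0.4906, 0.2419]
orientation: [-0.5, 0.5, -0.5, 0.5]
force: [-0.9, -0.7, -0.1]
finger_gap: 0.02
```

Call:
{"fn": "apply_moves", "kwargs": {"motion": [{"tx": -0.035, "ty": 0, "tz": 0.05, "yaw": 0}, {"tx": -0.067, "ty": 0.02, "tz": 0.108, "yaw": 0}, {"tx": -0.067, "ty": 0.05, "tz": 0.108, "yaw": 0}, {"tx": -0.067, "ty": 0.06, "tz": 0.108, "yaw": 0}, {"tx": -0.067, "ty": 0.06, "tz": 0.108, "yaw": 0}]}}

```text
time: 2.75
eef_pos: [0.5655, -0.4257, 0.1812]
orientation: [0.499, -0.5, 0.501, -0.5]
force: [-1.1, -0.6, 0.2]
finger_gap: 0.02
```

```bash
python3 -c "
from h import *
s=sense();print(s['time'],s['eef_pos'],s['joints'],s['force'])
c=camera('wrist');save(c,'w1',s=1.2);V=np.array(c['view']);print(V.round(3).tolist(),c['fovy'],c['k1'])
P=cloud(c);m=(P[:,:,2]>.06)&(P[:,:,2]<.078)&(abs(P[:,:,0]-.567)<.04)&(P[:,:,1]>-.42)&(P[:,:,1]<-.32)
q=P[m];print(len(q),np.percentile(q,[1,50,99],axis=0).round(4))"
```

```text
2.75 [ 0.56551954 -0.425737    0.18120327] [ 0.76634545  0.60575529 -0.31606804  1.50360155  0.20463595  1.06629291
  0.40177192] [-1.09060324 -0.59039485  0.16387275]
[[1.0, -0.002, -0.003, -0.566], [-0.001, -0.963, 0.27, -0.425], [-0.003, -0.27, -0.963, 0.219], [0.0, 0.0, 0.0, 1.0]] 58.46692702421404 -0.0787869893820542
5932 [[ 0.534  -0.4169  0.0638]
 [ 0.5676 -0.3673  0.0751]
 [ 0.6003 -0.3414  0.0779]]
```

View pics/w1.png

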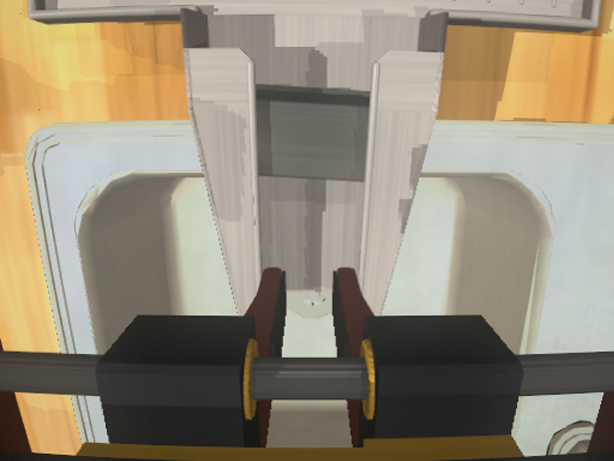

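The wrist view shows the tin, slightly turned, between the lips at (258–365, 90–180). The fingers line up with the slot behind it.

Call:
{"fn": "apply_moves", "kwargs": {"motion": [{"tx": 0.004, "ty": 0.04, "tz": 0.001, "yaw": 0}, {"tx": 0.004, "ty": 0.08, "tz": 0.001, "yaw": 0}, {"tx": 0.004, "ty": 0.11, "tz": 0.001, "yaw": 0}, {"tx": 0.004, "ty": 0.125, "tz": 0.001, "yaw": 0}, {"tx": 0.004, "ty": 0.125, "tz": 0.001, "yaw": 0}]}}

```text
time: 3.42
eef_pos: [0.5674, -0.4294, 0.0569]
orientation: [0.5, -0.5, 0.5, -0.5]
force: [0.6, 0.1, 0.4]
finger_gap: 0.0195
```

Call:
{"fn": "apply_moves", "kwargs": {"motion": [{"tx": -0.01, "ty": -0.0015, "tz": 0, "yaw": 0}, {"tx": -0.02, "ty": -0.003, "tz": 0, "yaw": 0}, {"tx": -0.03, "ty": -0.0045, "tz": 0.001, "yaw": 0}, {"tx": -0.04, "ty": -0.006, "tz": 0.001, "yaw": 0}, {"tx": -0.05, "ty": -0.0075, "tz": 0.001, "yaw": 0}]}}

```text
time: 4.05
eef_pos: [0.5691, -0.3791, 0.065]
orientation: [-0.5, 0.5, -0.499, 0.501]
force: [0.4, -3.6, 2.5]
finger_gap: 0.0199
```

```bash
python3 -c "
from h import *
s=sense();print(s['time'],s['eef_pos'],s['force'])
c=camera('wrist')
P=cloud(c);m=(P[:,:,2]>.066)&(P[:,:,2]<.09)&(abs(P[:,:,0]-.567)<.03)&(P[:,:,1]>-.36)&(P[:,:,1]<-.25)
q=P[m];print(len(q),np.percentile(q,[1,50,99],axis=0).round(4))"
```

```text
4.05 [ 0.56911133 -0.3790996   0.06500216] [ 0.41908725 -3.61529306  2.5306141 ]
15554 [[ 0.5376 -0.3595  0.0677]
 [ 0.5671 -0.3369  0.079 ]
 [ 0.5964 -0.3195  0.0821]]
```

Call:
{"fn": "apply_moves", "kwargs": {"motion": [{"tx": -0.01, "ty": -0.001, "tz": -0.001, "yaw": 0}, {"tx": -0.02, "ty": -0.003, "tz": -0.001, "yaw": 0}, {"tx": -0.03, "ty": -0.004, "tz": 0, "yaw": 0}, {"tx": -0.04, "ty": -0.005, "tz": 0, "yaw": 0}, {"tx": -0.05, "ty": -0.007, "tz": 0, "yaw": 0}]}}

```text
time: 4.72
eef_pos: [0.5686, -0.3278, 0.0711]
orientation: [0.5, -0.5, 0.5, -0.5]
force: [0.8, -1.5, -0.1]
finger_gap: 0.0198
```

Call:
{"fn": "apply_moves", "kwargs": {"motion": [{"tx": -0.01, "ty": -0.001, "tz": 0, "yaw": 0}, {"tx": -0.02, "ty": -0.002, "tz": 0, "yaw": 0}, {"tx": -0.03, "ty": -0.003, "tz": 0, "yaw": 0}, {"tx": -0.038, "ty": -0.004, "tz": 0, "yaw": 0}, {"tx": -0.038, "ty": -0.004, "tz": 0, "yaw": 0}]}}

```text
time: 5.35
eef_pos: [0.569, -0.2893, 0.0751]
orientation: [0.501, -0.5, 0.5, -0.499]
force: [0.0, -0.7, -0.8]
finger_gap: 0.0199
```

```bash
python3 -c "
from meas import *
s=sense();print(s['time'],s['eef_pos'],s['force'])
c=camera('wrist')
P=cloud(c);m=(P[:,:,2]>.066)&(P[:,:,2]<.095)&(abs(P[:,:,0]-.567)<.1)&(P[:,:,1]>-.36)&(P[:,:,1]<-.2)
q=P[m];print(len(q),np.percentile(q,[1,50,99],axis=0).round(4))
save(c,'w2')"
```

```text
5.35 [ 0.56896365 -0.28927311  0.07514747] [ 0.03554454 -0.67666138 -0.76923994]
37793 [[ 0.4701 -0.2815  0.0665]
 [ 0.5512 -0.2458  0.0851]
 [ 0.6125 -0.2053  0.0939]]
```

View pics/w2.png

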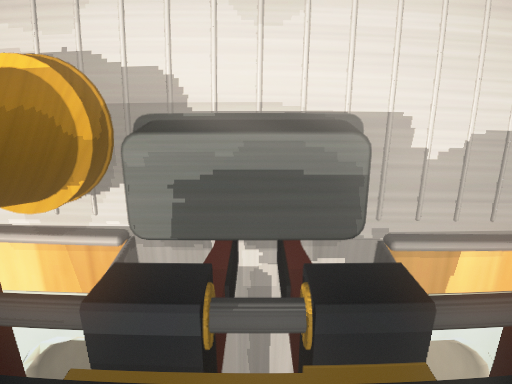

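The tin lies square on the deck at (125–370, 130–240), clear of the spout and well away from the round mould on its left.

Call:
{"fn": "apply_moves", "kwargs": {"motion": [{"tx": 0.005, "ty": -0.05, "tz": 0, "yaw": 0}, {"tx": 0.005, "ty": -0.1, "tz": 0, "yaw": 0}, {"tx": 0, "ty": -0.15, "tz": 0, "yaw": -10}, {"tx": -0.02, "ty": -0.15, "tz": 0, "yaw": -20}, {"tx": -0.04, "ty": -0.15, "tz": 0, "yaw": -30}], "grip": 0.087}}

```text
time: 6.02
eef_pos: [0.5689, -0.2508, 0.2261]
orientation: [0.613, -0.613, 0.351, -0.353]
force: [0.2, -0.1, -0.3]
finger_gap: 0.0665
```

Call:
{"fn": "apply_moves", "kwargs": {"motion": [{"tx": 0, "ty": 0, "tz": 0, "yaw": -10}, {"tx": 0, "ty": 0, "tz": 0, "yaw": -20}, {"tx": 0, "ty": 0, "tz": 0, "yaw": -30}, {"tx": 0, "ty": 0, "tz": 0, "yaw": -40}, {"tx": 0, "ty": 0, "tz": 0, "yaw": -50}]}}

```text
time: 6.65
eef_pos: [0.5686, -0.2511, 0.2251]
orientation: [-0.705, 0.705, -0.06, 0.06]
force: [0.1, -0.2, 0.9]
finger_gap: 0.0869
```

Call:
{"fn": "apply_moves", "kwargs": {"motion": [{"tx": 0, "ty": 0, "tz": 0, "yaw": -10}, {"tx": 0, "ty": 0, "tz": 0, "yaw": -10}, {"tx": 0, "ty": 0, "tz": 0, "yaw": -10}, {"tx": 0, "ty": 0, "tz": 0, "yaw": -10}, {"tx": 0, "ty": 0, "tz": 0, "yaw": -10}]}}

```text
time: 7.28
eef_pos: [0.5688, -0.2506, 0.2252]
orientation: [-0.707, 0.707, -0.0, 0.0]
force: [-0.9, 0.3, 0.9]
finger_gap: 0.0867
```

```bash
python3 -c "
from meas import *
s=sense();print(s['time'],s['eef_pos'],rot(s['orientation']).round(3).tolist(),s['joints'],s['finger_gap'])
for n in ('wrist','top'):
  c=camera(n);P=cloud(c)
  for o in blobs(c,P,(.48,.66,-.33,-.18),.075,.095,60): print(n,*[np.round(x,4) for x in o])
"
```

```text
7.275 [ 0.56879314 -0.25060664  0.22519893] [[1.0, 0.0, 0.0], [-0.0, -0.0, 1.0], [0.0, -1.0, -0.0]] [ 0.82465253  0.49527584 -0.69850576  1.6700162   0.34939091  1.10473923
  1.59657623] 0.08674838648517273
wrist [ 0.4834 -0.2326] [ 0.4833 -0.2336] [0.036  0.0067] 89.8234 0.0848 [105.  79.  37.] 232 [278.3793  79.1164]
wrist [ 0.5172 -0.3123] [ 0.5133 -0.3206] [0.0356 0.0377] 89.4565 0.0904 [175. 166. 155.] 868 [169.7488 118.0184]
wrist [ 0.5644 -0.2518] [ 0.5617 -0.2517] [0.1014 0.0463] 0.3045 0.0852 [99. 98. 92.] 6186 [255.649  174.5393]
wrist [ 0.6241 -0.3204] [ 0.6258 -0.3157] [0.0506 0.0243] 37.5798 0.0903 [118. 111. 103.] 636 [184.0708 246.0566]
top [ 0.5816 -0.2674] [ 0.5822 -0.2675] [0.0328 0.0145] 2.0672 0.0843 [59. 58. 52.] 69 [355.7681 192.7536]
top [ 0.5277 -0.2514] [ 0.5267 -0.2523] [0.0272 0.0473] 3.4373 0.0838 [58. 58. 52.] 166 [350.9337 213.8494]
top [ 0.5177 -0.3131] [ 0.5146 -0.3216] [0.0328 0.0347] 87.823 0.0887 [120. 114. 104.] 73 [377.3014 217.5479]
```

Call:
{"fn": "apply_moves", "kwargs": {"motion": [{"tx": -0.004, "ty": 0.05, "tz": -0.001, "yaw": 0}, {"tx": -0.004, "ty": 0.1, "tz": -0.001, "yaw": 0}, {"tx": -0.004, "ty": 0.135, "tz": -0.001, "yaw": 0}, {"tx": -0.004, "ty": 0.152, "tz": -0.001, "yaw": 0}, {"tx": -0.004, "ty": 0.152, "tz": -0.001, "yaw": 0}], "grip": 0.066, "force": 25}}

```text
time: 8.0
eef_pos: [0.5645, -0.2514, 0.0727]
orientation: [0.707, -0.707, 0.0, 0.001]
force: [-0.4, -0.1, 0.4]
finger_gap: 0.0658
```

Call:
{"fn": "apply_moves", "kwargs": {"motion": [{"tx": 0, "ty": 0, "tz": 0, "yaw": 0}, {"tx": 0, "ty": 0, "tz": 0, "yaw": 0}, {"tx": 0, "ty": 0, "tz": 0, "yaw": 0}, {"tx": 0, "ty": 0, "tz": 0, "yaw": 0}, {"tx": 0, "ty": 0, "tz": 0, "yaw": 0}], "grip": 0.02}}

```text
time: 8.62
eef_pos: [0.5658, -0.252, 0.0747]
orientation: [-0.707, 0.708, 0.001, 0.001]
force: [-0.6, 1.2, 6.3]
finger_gap: 0.0487
```

Call:
{"fn": "apply_moves", "kwargs": {"motion": [{"tx": 0, "ty": -0.03, "tz": 0, "yaw": 0}, {"tx": 0, "ty": -0.08, "tz": 0, "yaw": 0}, {"tx": 0, "ty": -0.13, "tz": 0, "yaw": 0}, {"tx": 0, "ty": -0.17, "tz": 0, "yaw": 0}, {"tx": 0, "ty": -0.17, "tz": 0, "yaw": 0}]}}

```text
time: 9.25
eef_pos: [0.5664, -0.2518, 0.2467]
orientation: [-0.706, 0.708, 0.002, 0.002]
force: [-0.1, -0.2, -2.6]
finger_gap: 0.0483
```

Call:
{"fn": "apply_moves", "kwargs": {"motion": [{"tx": -0.005, "ty": 0, "tz": 0.055, "yaw": 0}, {"tx": -0.01, "ty": 0, "tz": 0.11, "yaw": 0}, {"tx": -0.015, "ty": 0, "tz": 0.165, "yaw": 0}, {"tx": -0.02, "ty": 0, "tz": 0.22, "yaw": 0}, {"tx": -0.025, "ty": 0, "tz": 0.275, "yaw": 0}]}}

```text
time: 9.88
eef_pos: [0.5383, 0.0246, 0.2417]
orientation: [-0.707, 0.707, -0.001, -0.001]
force: [1.0, 0.6, -2.1]
finger_gap: 0.0486
```

Call:
{"fn": "apply_moves", "kwargs": {"motion": [{"tx": -0.005, "ty": 0, "tz": 0.055, "yaw": 0}, {"tx": -0.01, "ty": 0, "tz": 0.11, "yaw": 0}, {"tx": -0.015, "ty": 0, "tz": 0.165, "yaw": 0}, {"tx": -0.02, "ty": 0, "tz": 0.22, "yaw": 0}, {"tx": -0.025, "ty": 0, "tz": 0.275, "yaw": 0}]}}

```text
time: 10.5
eef_pos: [0.5136, 0.2991, 0.2414]
orientation: [-0.707, 0.708, -0.001, -0.001]
force: [0.8, 0.3, -1.2]
finger_gap: 0.0487
```

Call:
{"fn": "apply_moves", "kwargs": {"motion": [{"tx": 0, "ty": 0, "tz": 0.02, "yaw": 0}, {"tx": 0, "ty": 0, "tz": 0.02, "yaw": 0}, {"tx": 0, "ty": 0, "tz": 0.02, "yaw": 0}, {"tx": 0, "ty": 0, "tz": 0.02, "yaw": 0}, {"tx": 0, "ty": 0, "tz": 0.02, "yaw": 0}]}}

```text
time: 11.12
eef_pos: [0.5149, 0.3171, 0.2431]
orientation: [-0.707, 0.707, -0.0, 0.0]
force: [0.4, -0.8, -1.7]
finger_gap: 0.0484
```

```bash
python3 -c "
from meas import *
s=sense();print(s['time'],s['eef_pos'],s['joints'],s['finger_gap'],s['force'])
c=camera('scene');save(c,'s2',(150,60,512,330),2)
"
```

```text
11.125 [0.51486393 0.31709831 0.24310043] [-0.03597813  0.48880274 -0.8420368   1.68583773  0.39514753  1.14656687
  0.58370181] 0.04839424951694065 [ 0.37519457 -0.80522134 -1.65082262]
```

View pics/s2.png

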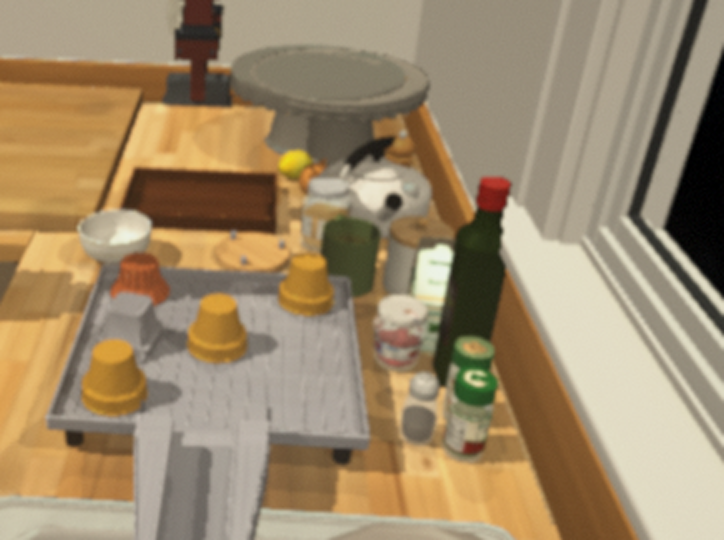

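The scene view shows the moulds and bystanders unmoved. The arm and tin are over the tray, at the top edge of the crop.

Call:
{"fn": "apply_moves", "kwargs": {"motion": [{"tx": 0, "ty": 0.06, "tz": 0.003, "yaw": 0}, {"tx": 0, "ty": 0.12, "tz": 0.003, "yaw": 0}, {"tx": 0, "ty": 0.17, "tz": 0.003, "yaw": 0}, {"tx": 0, "ty": 0.195, "tz": 0.003, "yaw": 0}, {"tx": 0, "ty": 0.204, "tz": 0.003, "yaw": 0}]}}

```text
time: 11.8
eef_pos: [0.5139, 0.3205, 0.0377]
orientation: [-0.707, 0.708, -0.001, -0.001]
force: [-0.0, -0.1, -1.9]
finger_gap: 0.0487
```

Call:
{"fn": "apply_moves", "kwargs": {"motion": [{"tx": 0, "ty": 0.001, "tz": 0, "yaw": 0}, {"tx": 0, "ty": 0.001, "tz": 0, "yaw": 0}, {"tx": 0, "ty": 0.001, "tz": 0, "yaw": 0}, {"tx": 0, "ty": 0.001, "tz": 0, "yaw": 0}, {"tx": 0, "ty": 0.001, "tz": 0, "yaw": 0}]}}

```text
time: 12.42
eef_pos: [0.5146, 0.3214, 0.0385]
orientation: [0.707, -0.707, -0.0, 0.0]
force: [0.4, -0.4, -2.0]
finger_gap: 0.0485
```

Call:
{"fn": "apply_moves", "kwargs": {"motion": [{"tx": 0, "ty": 0.001, "tz": 0, "yaw": 0}, {"tx": 0, "ty": 0.002, "tz": 0, "yaw": 0}, {"tx": 0, "ty": 0.003, "tz": 0, "yaw": 0}, {"tx": 0, "ty": 0.003, "tz": 0, "yaw": 0}, {"tx": 0, "ty": 0.003, "tz": 0, "yaw": 0}]}}

```text
time: 13.05
eef_pos: [0.5144, 0.3213, 0.0357]
orientation: [-0.707, 0.707, 0.0, -0.0]
force: [-1.2, -1.5, 6.0]
finger_gap: 0.0483
```

Call:
{"fn": "apply_moves", "kwargs": {"motion": [{"tx": 0, "ty": 0, "tz": 0, "yaw": 0}, {"tx": 0, "ty": 0, "tz": 0, "yaw": 0}, {"tx": 0, "ty": 0, "tz": 0, "yaw": 0}, {"tx": 0, "ty": -0.03, "tz": 0, "yaw": 0}, {"tx": 0, "ty": -0.09, "tz": 0, "yaw": 0}], "grip": 0.057}}

```text
time: 13.68
eef_pos: [0.5132, 0.3201, 0.1239]
orientation: [-0.706, 0.708, -0.001, -0.002]
force: [1.4, 0.8, 0.2]
finger_gap: 0.0569
```

Call:
{"fn": "apply_moves", "kwargs": {"motion": [{"tx": 0, "ty": -0.06, "tz": 0, "yaw": 0}, {"tx": 0, "ty": -0.1, "tz": -0.05, "yaw": 0}, {"tx": 0, "ty": -0.1, "tz": -0.11, "yaw": 0}, {"tx": 0.01, "ty": -0.1, "tz": -0.165, "yaw": 0}, {"tx": 0.02, "ty": -0.1, "tz": -0.22, "yaw": 0}], "grip": 0.087}}

```text
time: 14.3
eef_pos: [0.5346, 0.0995, 0.2254]
orientation: [-0.707, 0.707, 0.001, 0.0]
force: [0.1, 0.2, 0.4]
finger_gap: 0.0869
```

```bash
python3 -c "
from meas import *
s=sense();print(s['time'],s['eef_pos'],s['joints'])
c=camera('top');P=cloud(c)
for o in blobs(c,P,(.37,.66,.25,.46),.035,.06,60): print(*[np.round(x,4) for x in o])
for o in blobs(c,P,(.37,.66,.25,.46),.02,.034,60): print(*[np.round(x,4) for x in o])
for o in blobs(c,P,(.40,.73,-.28,.05),.085,.13,60): print(*[np.round(x,4) for x in o])
"
```

```text
14.3 [0.53463878 0.09947851 0.22544258] [ 0.37533833  0.39824188 -0.84465888  1.84553637  0.34178496  1.04910644
  0.96755963]
[0.5119 0.3193] [0.5122 0.3188] [0.0488 0.0967] 89.1461 0.0446 [57. 56. 49.] 631 [139.588  225.3661]
[0.517  0.3597] [0.5152 0.363 ] [0.2708 0.1909] 0.2225 0.0279 [61. 36. 18.] 756 [125.8122 224.6878]
[ 0.687 -0.01 ] [ 0.6854 -0.0092] [0.054  0.0508] 80.7331 0.1072 [115.5  79.5  24. ] 330 [257.5515 155.6879]
[ 0.5707 -0.1256] [ 0.5699 -0.1233] [0.053  0.0501] 89.448 0.1075 [153. 107.  33.] 335 [302.9284 198.6537]
[ 0.4614 -0.1267] [ 0.4618 -0.1257] [0.0495 0.0498] 76.4664 0.1035 [127. 121. 111.] 370 [305.1486 240.3324]
[ 0.4585 -0.2304] [ 0.4589 -0.229 ] [0.0495 0.0525] 89.5664 0.1074 [151. 105.  31.] 348 [344.9339 240.1868]
[ 0.4587 -0.0127] [ 0.4581 -0.0109] [0.0538 0.0409] 33.9593 0.0956 [105.  52.  26.] 266 [260.8195 243.015 ]
```

Call:
{"fn": "apply_moves", "kwargs": {"motion": [{"tx": -0.03, "ty": 0, "tz": -0.04, "yaw": 10}, {"tx": -0.06, "ty": 0, "tz": -0.08, "yaw": 20}, {"tx": -0.077, "ty": 0, "tz": -0.108, "yaw": 30}, {"tx": -0.077, "ty": 0, "tz": -0.108, "yaw": 40}, {"tx": -0.077, "ty": 0, "tz": -0.108, "yaw": 50}]}}

```text
time: 14.98
eef_pos: [0.4574, -0.007, 0.2253]
orientation: [-0.64, 0.64, -0.301, 0.301]
force: [0.1, 0.6, -0.4]
finger_gap: 0.0869
```

Call:
{"fn": "apply_moves", "kwargs": {"motion": [{"tx": 0, "ty": 0, "tz": 0, "yaw": 10}, {"tx": 0, "ty": 0, "tz": 0, "yaw": 20}, {"tx": 0, "ty": 0, "tz": 0, "yaw": 30}, {"tx": 0, "ty": 0, "tz": 0, "yaw": 40}, {"tx": 0, "ty": 0, "tz": 0, "yaw": 40}]}}

```text
time: 15.6
eef_pos: [0.4576, -0.0064, 0.2252]
orientation: [0.501, -0.501, 0.499, -0.499]
force: [0.5, -0.2, -0.1]
finger_gap: 0.087
```

```bash
cat > wl.py <<'E'
from meas import *
import sys
x,y,zl,zh=map(float,sys.argv[1:5])
s=sense();print(s['time'],np.round(s['eef_pos'],4),rot(s['orientation']).round(3).tolist(),'gap',round(s['finger_gap'],4),'j7',round(s['joints'][6],2))
c=camera('wrist');P=cloud(c)
for o in blobs(c,P,(x-.05,x+.05,y-.05,y+.05),zl,zh,60): print(*[np.round(v,4) for v in o])
E
python3 wl.py .457 -.009 .085 .105; python3 wl.py .4605 -.126 .095 .115
```

```text
15.6 [ 0.4576 -0.0064  0.2252] [[0.003, 0.0, 1.0], [-1.0, -0.0, 0.003], [0.0, -1.0, 0.0]] gap 0.087 j7 -0.25
[ 0.4579 -0.0066] [ 0.4577 -0.0053] [0.0521 0.0527] 46.3568 0.0973 [157.   88.5  50. ] 3050 [257.1308 186.2321]
15.65 [ 0.4576 -0.0064  0.2252] [[0.005, 0.0, 1.0], [-1.0, -0.0, 0.005], [0.0, -1.0, 0.0]] gap 0.0873 j7 -0.24
[ 0.4647 -0.1037] [ 0.4605 -0.1024] [0.0116 0.0474] 88.3472 0.1007 [95. 90. 85.] 442 [259.776  292.7489]
[ 0.4606 -0.1474] [ 0.4647 -0.146 ] [0.0415 0.0099] 1.2717 0.1052 [166. 158. 147.] 229 [264.0611 336.4148]
```

Call:
{"fn": "apply_moves", "kwargs": {"motion": [{"tx": 0, "ty": 0.05, "tz": 0, "yaw": 0}, {"tx": 0, "ty": 0.1, "tz": 0, "yaw": 0}, {"tx": 0, "ty": 0.13, "tz": 0, "yaw": 0}, {"tx": 0, "ty": 0.137, "tz": 0, "yaw": 0}, {"tx": 0, "ty": 0.137, "tz": 0, "yaw": 0}], "force": 25}}

```text
time: 16.32
eef_pos: [0.458, -0.0065, 0.0885]
orientation: [0.501, -0.5, 0.5, -0.5]
force: [0.1, -0.3, -0.2]
finger_gap: 0.0871
```

Call:
{"fn": "apply_moves", "kwargs": {"motion": [{"tx": 0, "ty": 0, "tz": 0, "yaw": 0}, {"tx": 0, "ty": 0, "tz": 0, "yaw": 0}, {"tx": 0, "ty": 0, "tz": 0, "yaw": 0}, {"tx": 0, "ty": 0, "tz": 0, "yaw": 0}, {"tx": 0, "ty": 0, "tz": 0, "yaw": 0}], "grip": 0.02}}

```text
time: 16.95
eef_pos: [0.4579, -0.0068, 0.0885]
orientation: [0.5, -0.5, 0.5, -0.5]
force: [-1.6, -0.4, 4.3]
finger_gap: 0.0539
```

Call:
{"fn": "apply_moves", "kwargs": {"motion": [{"tx": 0, "ty": -0.03, "tz": 0, "yaw": 0}, {"tx": 0, "ty": -0.08, "tz": 0, "yaw": 0}, {"tx": 0, "ty": -0.13, "tz": 0, "yaw": 0}, {"tx": 0, "ty": -0.15, "tz": 0, "yaw": 0}, {"tx": 0, "ty": -0.15, "tz": 0, "yaw": 0}]}}

```text
time: 17.58
eef_pos: [0.4584, -0.0067, 0.2392]
orientation: [-0.501, 0.499, -0.499, 0.501]
force: [0.4, 0.5, -1.2]
finger_gap: 0.0537
```

Call:
{"fn": "apply_moves", "kwargs": {"motion": [{"tx": -0.055, "ty": 0, "tz": 0, "yaw": 0}, {"tx": -0.11, "ty": 0, "tz": 0, "yaw": 0}, {"tx": -0.165, "ty": 0, "tz": 0, "yaw": 0}, {"tx": -0.22, "ty": 0, "tz": 0, "yaw": 0}, {"tx": -0.275, "ty": 0, "tz": 0, "yaw": 0}]}}

```text
time: 18.2
eef_pos: [0.4566, 0.2694, 0.2361]
orientation: [-0.499, 0.501, -0.5, 0.5]
force: [1.0, -1.1, -0.8]
finger_gap: 0.054
```

Call:
{"fn": "apply_moves", "kwargs": {"motion": [{"tx": -0.055, "ty": 0, "tz": 0, "yaw": 0}, {"tx": -0.11, "ty": 0, "tz": -0.002, "yaw": 0}, {"tx": -0.135, "ty": 0, "tz": -0.002, "yaw": 0}, {"tx": -0.135, "ty": 0.04, "tz": -0.002, "yaw": 0}, {"tx": -0.135, "ty": 0.09, "tz": -0.002, "yaw": 0}]}}

```text
time: 18.82
eef_pos: [0.4548, 0.4038, 0.1456]
orientation: [-0.5, 0.501, -0.5, 0.499]
force: [0.5, 0.0, -0.3]
finger_gap: 0.0538
```

Call:
{"fn": "apply_moves", "kwargs": {"motion": [{"tx": 0, "ty": 0, "tz": 0, "yaw": 0}, {"tx": 0, "ty": 0.03, "tz": 0, "yaw": 0}, {"tx": 0, "ty": 0.07, "tz": 0, "yaw": 0}, {"tx": 0, "ty": 0.09, "tz": 0, "yaw": 0}, {"tx": 0, "ty": 0.096, "tz": 0, "yaw": 0}]}}

```text
time: 19.45
eef_pos: [0.4553, 0.4033, 0.0519]
orientation: [-0.5, 0.5, -0.5, 0.5]
force: [0.4, -0.1, -0.4]
finger_gap: 0.0534
```

Call:
{"fn": "apply_moves", "kwargs": {"motion": [{"tx": 0, "ty": 0.001, "tz": 0, "yaw": 0}, {"tx": 0, "ty": 0.003, "tz": 0, "yaw": 0}, {"tx": 0, "ty": 0.004, "tz": 0, "yaw": 0}, {"tx": 0, "ty": 0.004, "tz": 0, "yaw": 0}, {"tx": 0, "ty": 0.004, "tz": 0, "yaw": 0}]}}

```text
time: 20.08
eef_pos: [0.4559, 0.4039, 0.0496]
orientation: [0.501, -0.499, 0.5, -0.5]
force: [-0.3, -2.0, 5.4]
finger_gap: 0.0537
```

Call:
{"fn": "apply_moves", "kwargs": {"motion": [{"tx": 0, "ty": 0, "tz": 0, "yaw": 0}, {"tx": 0, "ty": 0, "tz": 0, "yaw": 0}, {"tx": 0, "ty": 0, "tz": 0, "yaw": 0}, {"tx": 0, "ty": -0.03, "tz": 0, "yaw": 0}, {"tx": 0, "ty": -0.09, "tz": 0, "yaw": 0}], "grip": 0.07}}

```text
time: 20.7
eef_pos: [0.4543, 0.4018, 0.1368]
orientation: [-0.498, 0.502, -0.5, 0.5]
force: [1.5, 1.3, -0.1]
finger_gap: 0.0699
```

Call:
{"fn": "apply_moves", "kwargs": {"motion": [{"tx": 0, "ty": -0.06, "tz": 0, "yaw": 0}, {"tx": 0.05, "ty": -0.09, "tz": 0, "yaw": 0}, {"tx": 0.11, "ty": -0.09, "tz": 0, "yaw": 0}, {"tx": 0.165, "ty": -0.09, "tz": 0, "yaw": 0}, {"tx": 0.22, "ty": -0.09, "tz": 0, "yaw": 0}], "grip": 0.087}}

```text
time: 21.32
eef_pos: [0.4553, 0.1814, 0.2283]
orientation: [0.5, -0.5, 0.5, -0.5]
force: [-0.1, -0.0, 1.2]
finger_gap: 0.0868
```

Call:
{"fn": "apply_moves", "kwargs": {"motion": [{"tx": 0.055, "ty": 0, "tz": 0, "yaw": 0}, {"tx": 0.11, "ty": 0, "tz": 0, "yaw": 0}, {"tx": 0.165, "ty": 0, "tz": 0, "yaw": 0}, {"tx": 0.22, "ty": 0, "tz": 0, "yaw": 0}, {"tx": 0.26, "ty": 0, "tz": 0, "yaw": 0}]}}

```text
time: 21.95
eef_pos: [0.4552, -0.0792, 0.2282]
orientation: [-0.5, 0.5, -0.5, 0.501]
force: [0.4, 1.0, 0.4]
finger_gap: 0.0871
```

Call:
{"fn": "apply_moves", "kwargs": {"motion": [{"tx": 0.03, "ty": 0, "tz": 0.002, "yaw": 0}, {"tx": 0.05, "ty": 0, "tz": 0.003, "yaw": 0}, {"tx": 0.05, "ty": 0, "tz": 0.004, "yaw": 0}, {"tx": 0.05, "ty": 0, "tz": 0.005, "yaw": 0}, {"tx": 0.05, "ty": 0, "tz": 0.005, "yaw": 0}]}}

```text
time: 22.58
eef_pos: [0.4609, -0.1254, 0.2282]
orientation: [0.501, -0.501, 0.499, -0.499]
force: [-1.0, 0.2, -0.7]
finger_gap: 0.087
```

```bash
python3 wl.py .4615 -.126 .09 .115
python3 -c "
from meas import *
c=camera('top');P=cloud(c)
for o in blobs(c,P,(.37,.66,.25,.46),.035,.07,60): print(*[np.round(x,4) for x in o])
c=camera('wrist');save(c,'w3')"
```

```text
22.575 [ 0.4609 -0.1254  0.2282] [[0.003, 0.0, 1.0], [-1.0, 0.0, 0.003], [-0.0, -1.0, 0.0]] gap 0.087 j7 -0.0
[ 0.4617 -0.1257] [ 0.4617 -0.1237] [0.05   0.0506] 76.3115 0.1053 [170. 162. 151.] 3622 [257.9699 186.8813]
[0.5119 0.3187] [0.5121 0.3187] [0.0493 0.0964] 89.0057 0.0446 [58. 55. 48.] 637 [139.6217 225.4066]
[0.4556 0.4014] [0.4558 0.3987] [0.0545 0.0528] 25.0835 0.056 [143.  69.  29.] 324 [110.3519 246.7932]
```

View pics/w3.png

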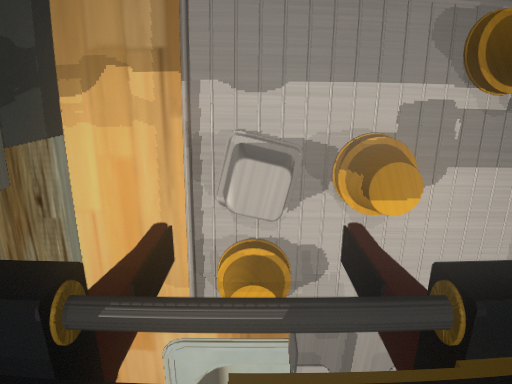

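The wrist view shows the square mould at (260,175), turned about 14° clockwise. The rounds nearby are at (377,175) and (255,270).

Call:
{"fn": "apply_moves", "kwargs": {"motion": [{"tx": 0, "ty": 0.03, "tz": 0.001, "yaw": 7}, {"tx": 0, "ty": 0.07, "tz": 0.001, "yaw": 14}, {"tx": 0, "ty": 0.12, "tz": 0.001, "yaw": 14}, {"tx": 0, "ty": 0.142, "tz": 0.001, "yaw": 14}, {"tx": 0, "ty": 0.142, "tz": 0.001, "yaw": 14}], "force": 25}}

```text
time: 23.35
eef_pos: [0.4606, -0.1261, 0.0849]
orientation: [0.435, -0.436, 0.558, -0.556]
force: [-0.2, -0.0, 0.9]
finger_gap: 0.0871
```

Call:
{"fn": "apply_moves", "kwargs": {"motion": [{"tx": 0, "ty": 0, "tz": 0, "yaw": 0}, {"tx": 0, "ty": 0, "tz": 0, "yaw": 0}, {"tx": 0, "ty": 0, "tz": 0, "yaw": 0}, {"tx": 0, "ty": 0, "tz": 0, "yaw": 0}, {"tx": 0, "ty": 0, "tz": 0, "yaw": 0}], "grip": 0.02}}

```text
time: 23.98
eef_pos: [0.462, -0.1269, 0.0868]
orientation: [-0.436, 0.435, -0.557, 0.557]
force: [-1.5, 0.2, 6.0]
finger_gap: 0.056
```

Call:
{"fn": "apply_moves", "kwargs": {"motion": [{"tx": 0, "ty": -0.03, "tz": 0, "yaw": 0}, {"tx": 0, "ty": -0.08, "tz": 0, "yaw": 0}, {"tx": 0, "ty": -0.13, "tz": 0, "yaw": -5}, {"tx": 0, "ty": -0.15, "tz": 0, "yaw": -14}, {"tx": 0, "ty": -0.15, "tz": 0, "yaw": -14}]}}

```text
time: 24.6
eef_pos: [0.4624, -0.1269, 0.2374]
orientation: [-0.5, 0.499, -0.499, 0.501]
force: [0.6, -0.6, -1.7]
finger_gap: 0.0558
```

Call:
{"fn": "apply_moves", "kwargs": {"motion": [{"tx": -0.055, "ty": 0, "tz": 0.012, "yaw": 0}, {"tx": -0.11, "ty": 0, "tz": 0.024, "yaw": 0}, {"tx": -0.165, "ty": 0, "tz": 0.036, "yaw": 0}, {"tx": -0.22, "ty": 0, "tz": 0.048, "yaw": 0}, {"tx": -0.275, "ty": 0, "tz": 0.06, "yaw": 0}]}}

```text
time: 25.22
eef_pos: [0.5209, 0.1496, 0.2342]
orientation: [0.498, -0.5, 0.501, -0.5]
force: [0.2, 0.0, -1.0]
finger_gap: 0.0559
```

Call:
{"fn": "apply_moves", "kwargs": {"motion": [{"tx": -0.055, "ty": 0, "tz": 0.012, "yaw": 0}, {"tx": -0.11, "ty": 0, "tz": 0.024, "yaw": 0}, {"tx": -0.165, "ty": 0, "tz": 0.036, "yaw": 0}, {"tx": -0.22, "ty": 0, "tz": 0.048, "yaw": 0}, {"tx": -0.254, "ty": 0.02, "tz": 0.056, "yaw": 0}]}}

```text
time: 25.85
eef_pos: [0.5767, 0.4061, 0.2148]
orientation: [0.5, -0.5, 0.501, -0.5]
force: [0.0, -0.7, -1.2]
finger_gap: 0.0557
```

Call:
{"fn": "apply_moves", "kwargs": {"motion": [{"tx": 0, "ty": 0.03, "tz": 0, "yaw": 0}, {"tx": 0, "ty": 0.08, "tz": 0, "yaw": 0}, {"tx": 0, "ty": 0.13, "tz": 0, "yaw": 0}, {"tx": 0, "ty": 0.155, "tz": 0, "yaw": 0}, {"tx": 0, "ty": 0.165, "tz": 0, "yaw": 0}]}}

```text
time: 26.48
eef_pos: [0.5764, 0.4018, 0.0489]
orientation: [-0.499, 0.501, -0.5, 0.5]
force: [0.1, 0.4, -0.7]
finger_gap: 0.0556
```

Call:
{"fn": "apply_moves", "kwargs": {"motion": [{"tx": 0, "ty": 0.002, "tz": 0, "yaw": 0}, {"tx": 0, "ty": 0.004, "tz": 0, "yaw": 0}, {"tx": 0, "ty": 0.006, "tz": 0, "yaw": 0}, {"tx": 0, "ty": 0.006, "tz": 0, "yaw": 0}, {"tx": 0, "ty": 0.006, "tz": 0, "yaw": 0}]}}

```text
time: 27.1
eef_pos: [0.5783, 0.4033, 0.048]
orientation: [0.501, -0.499, 0.5, -0.5]
force: [-1.9, -1.3, 7.3]
finger_gap: 0.056
```

Call:
{"fn": "apply_moves", "kwargs": {"motion": [{"tx": 0, "ty": 0, "tz": 0, "yaw": 0}, {"tx": 0, "ty": 0, "tz": 0, "yaw": 0}, {"tx": 0, "ty": 0, "tz": 0, "yaw": 0}, {"tx": 0, "ty": -0.03, "tz": 0, "yaw": 0}, {"tx": 0, "ty": -0.09, "tz": 0, "yaw": 0}], "grip": 0.07}}

```text
time: 27.72
eef_pos: [0.5761, 0.4008, 0.1332]
orientation: [-0.498, 0.502, -0.5, 0.5]
force: [0.5, 0.6, 0.0]
finger_gap: 0.07
```

Call:
{"fn": "apply_moves", "kwargs": {"motion": [{"tx": 0, "ty": -0.06, "tz": 0, "yaw": 0}, {"tx": 0.04, "ty": -0.1, "tz": 0.012, "yaw": 0}, {"tx": 0.1, "ty": -0.1, "tz": 0.025, "yaw": 0}, {"tx": 0.155, "ty": -0.1, "tz": 0.04, "yaw": 0}, {"tx": 0.21, "ty": -0.1, "tz": 0.055, "yaw": 0}], "grip": 0.087}}

```text
time: 28.35
eef_pos: [0.6328, 0.1904, 0.2353]
orientation: [0.5, -0.5, 0.5, -0.5]
force: [1.7, -0.4, 0.3]
finger_gap: 0.0868
```

Call:
{"fn": "apply_moves", "kwargs": {"motion": [{"tx": 0.05, "ty": 0, "tz": 0.013, "yaw": 0}, {"tx": 0.1, "ty": 0, "tz": 0.027, "yaw": 0}, {"tx": 0.15, "ty": 0, "tz": 0.04, "yaw": 0}, {"tx": 0.201, "ty": 0, "tz": 0.053, "yaw": 0}, {"tx": 0.201, "ty": 0, "tz": 0.053, "yaw": 0}]}}

```text
time: 28.98
eef_pos: [0.6865, -0.0157, 0.2342]
orientation: [-0.497, 0.499, -0.501, 0.503]
force: [-0.1, -0.2, -0.4]
finger_gap: 0.087
```

```bash
python3 wl.py .686 -.009 .098 .12
python3 -c "
from meas import *
c=camera('top');P=cloud(c)
for o in blobs(c,P,(.37,.66,.25,.46),.035,.09,60): print(*[np.round(x,4) for x in o])
for o in blobs(c,P,(.35,.73,-.28,.03),.085,.13,60): print(*[np.round(x,4) for x in o])
for o in blobs(c,P,(.54,.69,.12,.25),.009,.019,60): print('stand',*[np.round(x,4) for x in o])
for o in blobs(c,P,(.54,.69,.12,.25),.0205,.04,3): print('stop',*[np.round(x,4) for x in o])
"
```

```text
28.975 [ 0.6865 -0.0157  0.2342] [[-0.008, -0.001, 1.0], [-1.0, -0.003, -0.008], [0.003, -1.0, -0.001]] gap 0.087 j7 -0.36
[ 0.6899 -0.0071] [ 0.6896 -0.0063] [0.0471 0.0473] 40.0381 0.1097 [174. 126.  45.] 2773 [260.8979 176.8197]
[0.5777 0.4006] [0.5767 0.3975] [0.0531 0.0516] 0.9316 0.0633 [122. 114. 104.] 391 [109.4783 202.4936]
[0.5118 0.3197] [0.5117 0.3186] [0.0978 0.0496] 0.6454 0.0447 [58. 56. 49.] 638 [139.6661 225.5486]
[0.4546 0.3993] [0.4557 0.3983] [0.0558 0.0533] 39.6513 0.0559 [143.  70.  30.] 332 [110.5663 246.8193]
stand [0.6121 0.1844] [0.612  0.1844] [0.1188 0.1162] 87.634 0.013 [160. 124.  63.] 1295 [188.932  188.4625]
stop [0.6574 0.1955] [0.658  0.1951] [0.0079 0.0078] 42.288 0.0253 [127. 112.  86.] 11 [184.1818 171.8182]
stop [0.5994 0.1391] [0.5988 0.1385] [0.0081 0.006 ] 42.937 0.0255 [130.5 112.   86. ] 8 [204.875 192.375]
stop [0.5799 0.2198] [0.5795 0.2196] [0.0063 0.0056] 87.5996 0.0256 [134.5 115.   85. ] 8 [176.    200.125]
```

Call:
{"fn": "apply_moves", "kwargs": {"motion": [{"tx": -0.006, "ty": 0.02, "tz": 0.002, "yaw": 0}, {"tx": -0.006, "ty": 0.04, "tz": 0.002, "yaw": 0}, {"tx": -0.006, "ty": 0.04, "tz": 0.002, "yaw": 0}, {"tx": -0.006, "ty": 0.04, "tz": 0.002, "yaw": 0}, {"tx": -0.006, "ty": 0.04, "tz": 0.002, "yaw": 0}]}}

```text
time: 29.7
eef_pos: [0.688, -0.0024, 0.1958]
orientation: [0.5, -0.5, 0.5, -0.5]
force: [-0.6, 0.1, -0.5]
finger_gap: 0.0872
```

```bash
python3 wl.py .686 -.009 .098 .12
```

```text
29.7 [ 0.688  -0.0024  0.1958] [[0.001, 0.001, 1.0], [-1.0, 0.0, 0.001], [-0.0, -1.0, 0.001]] gap 0.0872 j7 -0.39
[ 0.69   -0.0073] [ 0.6896 -0.0058] [0.0473 0.0478] 37.6868 0.1097 [176. 128.  42.] 3539 [258.9579 207.4004]
```

Call:
{"fn": "apply_moves", "kwargs": {"motion": [{"tx": 0.0045, "ty": 0.04, "tz": 0.002, "yaw": 0}, {"tx": 0.0045, "ty": 0.08, "tz": 0.002, "yaw": 0}, {"tx": 0.0045, "ty": 0.1, "tz": 0.002, "yaw": 0}, {"tx": 0.0045, "ty": 0.106, "tz": 0.002, "yaw": 0}, {"tx": 0.0045, "ty": 0.106, "tz": 0.002, "yaw": 0}]}}

```text
time: 30.38
eef_pos: [0.6903, -0.0068, 0.0901]
orientation: [0.501, -0.5, 0.5, -0.5]
force: [-0.4, 0.8, 0.2]
finger_gap: 0.087
```

Call:
{"fn": "apply_moves", "kwargs": {"motion": [{"tx": 0, "ty": 0, "tz": 0, "yaw": 0}, {"tx": 0, "ty": 0, "tz": 0, "yaw": 0}, {"tx": 0, "ty": 0, "tz": 0, "yaw": 0}, {"tx": 0, "ty": 0, "tz": 0, "yaw": 0}, {"tx": 0, "ty": 0, "tz": 0, "yaw": 0}], "grip": 0.02}}

```text
time: 31.0
eef_pos: [0.6898, -0.0071, 0.0894]
orientation: [0.5, -0.5, 0.5, -0.5]
force: [-0.4, -0.0, 0.8]
finger_gap: 0.0513
```

Call:
{"fn": "apply_moves", "kwargs": {"motion": [{"tx": 0, "ty": -0.03, "tz": 0, "yaw": 0}, {"tx": 0, "ty": -0.08, "tz": 0, "yaw": 0}, {"tx": -0.02, "ty": -0.12, "tz": -0.008, "yaw": 0}, {"tx": -0.07, "ty": -0.14, "tz": -0.03, "yaw": 0}, {"tx": -0.12, "ty": -0.14, "tz": -0.05, "yaw": 0}]}}

```text
time: 31.62
eef_pos: [0.6398, 0.1143, 0.2313]
orientation: [0.501, -0.499, 0.5, -0.501]
force: [0.0, 1.5, -0.9]
finger_gap: 0.0514
```

```bash
python3 wl.py .612 .184 .0095 .019; python3 wl.py .612 .184 .0205 .035; python3 -c "
from meas import *
c=camera('scene');save(c,'s3',(150,60,420,260),2.7)"
```

```text
31.625 [0.6398 0.1143 0.2313] [[-0.001, 0.004, 1.0], [-1.0, 0.001, -0.001], [-0.001, -1.0, 0.004]] gap 0.0514 j7 -0.56
[0.612  0.1842] [0.6129 0.1859] [0.0994 0.1   ] 89.9227 0.0143 [241. 205. 117.] 8988 [229.9492  96.8754]
31.675 [0.6352 0.1242 0.231 ] [[0.011, 0.0, 1.0], [-1.0, 0.006, 0.011], [-0.006, -1.0, 0.0]] gap 0.051 j7 -0.57
[0.5811 0.2197] [0.5812 0.2196] [0.0097 0.0088] 88.5103 0.0261 [206. 192. 172.] 89 [202.5506  73.0337]
[0.6006 0.14  ] [0.6007 0.14  ] [0.0087 0.0092] 89.0962 0.0259 [210.  190.  169.5] 76 [223.5658 153.9079]
```

View pics/s3.png

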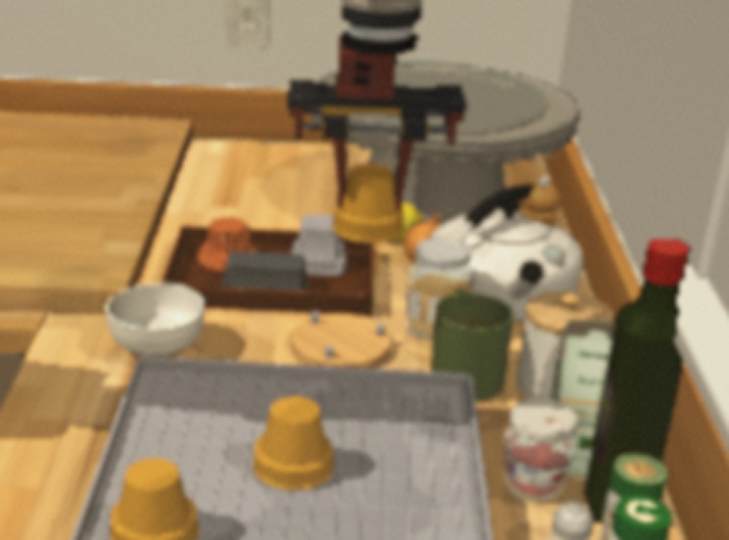

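The scene view shows the round hanging upright in the gripper. The loaf, fluted and square are in the tray, and two rounds are left on the deck.

Call:
{"fn": "apply_moves", "kwargs": {"motion": [{"tx": -0.03, "ty": 0, "tz": -0.01, "yaw": 0}, {"tx": -0.06, "ty": 0.02, "tz": -0.02, "yaw": 0}, {"tx": -0.072, "ty": 0.05, "tz": -0.0265, "yaw": 0}, {"tx": -0.072, "ty": 0.09, "tz": -0.0265, "yaw": 0}, {"tx": -0.072, "ty": 0.09, "tz": -0.0265, "yaw": 0}]}}

```text
time: 32.4
eef_pos: [0.6114, 0.1823, 0.1357]
orientation: [-0.498, 0.502, -0.501, 0.499]
force: [-0.0, 0.0, -1.2]
finger_gap: 0.0514
```

Call:
{"fn": "apply_moves", "kwargs": {"motion": [{"tx": 0, "ty": 0, "tz": 0, "yaw": 0}, {"tx": 0, "ty": 0, "tz": 0, "yaw": 0}, {"tx": 0, "ty": 0, "tz": 0, "yaw": 0}, {"tx": 0, "ty": 0, "tz": 0, "yaw": 0}, {"tx": 0, "ty": 0, "tz": 0, "yaw": 0}]}}

```text
time: 33.02
eef_pos: [0.6131, 0.1849, 0.1394]
orientation: [0.5, -0.5, 0.5, -0.5]
force: [-0.5, 0.4, -0.9]
finger_gap: 0.0513
```

```bash
python3 wl.py .612 .184 .0205 .035; python3 wl.py .612 .184 .145 .17
```

```text
33.025 [0.6131 0.1849 0.1394] [[0.001, 0.0, 1.0], [-1.0, -0.0, 0.001], [0.0, -1.0, 0.0]] gap 0.0513 j7 -0.74
[0.5814 0.2198] [0.5816 0.2201] [0.0094 0.0092] 87.8406 0.0259 [188. 172. 152.] 140 [215.15   147.6714]
[0.6586 0.1963] [0.6588 0.1968] [0.0064 0.0094] 0.9679 0.026 [152. 138. 122.] 107 [316.1215 177.7477]
33.075 [0.613  0.1849 0.1393] [[0.001, 0.0, 1.0], [-1.0, -0.0, 0.001], [0.0, -1.0, 0.0]] gap 0.051 j7 -0.74
[0.6132 0.1922] [0.6133 0.1938] [0.0338 0.0748] 89.791 0.1592 [138.  99.  30.] 10323 [257.1103 261.9371]
```

Call:
{"fn": "apply_moves", "kwargs": {"motion": [{"tx": 0, "ty": 0.03, "tz": 0, "yaw": 0}, {"tx": 0, "ty": 0.05, "tz": 0, "yaw": 0}, {"tx": 0, "ty": 0.063, "tz": 0, "yaw": 0}, {"tx": 0, "ty": 0.073, "tz": 0, "yaw": 0}, {"tx": 0, "ty": 0.078, "tz": 0, "yaw": 0}]}}

```text
time: 33.75
eef_pos: [0.613, 0.185, 0.0608]
orientation: [-0.5, 0.5, -0.5, 0.5]
force: [-0.3, 0.3, -0.1]
finger_gap: 0.051
```

Call:
{"fn": "apply_moves", "kwargs": {"motion": [{"tx": 0, "ty": 0.001, "tz": 0, "yaw": 0}, {"tx": 0, "ty": 0.002, "tz": 0, "yaw": 0}, {"tx": 0, "ty": 0.003, "tz": 0, "yaw": 0}, {"tx": 0, "ty": 0.004, "tz": 0, "yaw": 0}, {"tx": 0, "ty": 0.004, "tz": 0, "yaw": 0}]}}

```text
time: 34.38
eef_pos: [0.6134, 0.1851, 0.0582]
orientation: [0.5, -0.5, 0.5, -0.5]
force: [-1.9, -1.3, 5.9]
finger_gap: 0.051
```

Call:
{"fn": "apply_moves", "kwargs": {"motion": [{"tx": 0, "ty": 0, "tz": 0, "yaw": 0}, {"tx": 0, "ty": 0, "tz": 0, "yaw": 0}, {"tx": 0, "ty": 0, "tz": 0, "yaw": 0}, {"tx": 0, "ty": -0.03, "tz": 0, "yaw": 0}, {"tx": 0, "ty": -0.08, "tz": 0, "yaw": 0}], "grip": 0.08}}

```text
time: 35.0
eef_pos: [0.6118, 0.1842, 0.1362]
orientation: [-0.499, 0.501, -0.501, 0.499]
force: [0.4, -0.1, 0.2]
finger_gap: 0.0802
```

Call:
{"fn": "apply_moves", "kwargs": {"motion": [{"tx": 0, "ty": -0.05, "tz": 0, "yaw": 0}, {"tx": 0.05, "ty": -0.08, "tz": -0.01, "yaw": 0}, {"tx": 0.1, "ty": -0.08, "tz": -0.015, "yaw": 0}, {"tx": 0.15, "ty": -0.08, "tz": -0.02, "yaw": 0}, {"tx": 0.2, "ty": -0.08, "tz": -0.03, "yaw": 0}], "grip": 0.087}}

```text
time: 35.62
eef_pos: [0.5829, -0.0168, 0.2172]
orientation: [0.5, -0.5, 0.5, -0.5]
force: [1.0, -1.3, -0.2]
finger_gap: 0.0868
```

Call:
{"fn": "apply_moves", "kwargs": {"motion": [{"tx": 0.05, "ty": 0, "tz": -0.005, "yaw": 0}, {"tx": 0.1, "ty": 0.01, "tz": -0.012, "yaw": 0}, {"tx": 0.11, "ty": 0.02, "tz": -0.012, "yaw": 0}, {"tx": 0.11, "ty": 0.02, "tz": -0.012, "yaw": 0}, {"tx": 0.11, "ty": 0.02, "tz": -0.012, "yaw": 0}]}}

```text
time: 36.25
eef_pos: [0.5717, -0.1228, 0.1976]
orientation: [0.501, -0.5, 0.499, -0.499]
force: [-0.8, 1.0, -0.1]
finger_gap: 0.0869
```

```bash
python3 wl.py .571 -.124 .098 .12;python3 -c "
from meas import *
c=camera('top');P=cloud(c)
for o in blobs(c,P,(.54,.69,.12,.25),.06,.1,20): print('stand',*[np.round(x,4) for x in o])
for o in blobs(c,P,(.54,.69,.12,.25),.026,.045,20): print('collar',*[np.round(x,4) for x in o])"
```

```text
36.25 [ 0.5717 -0.1228  0.1976] [[0.004, 0.001, 1.0], [-1.0, 0.001, 0.004], [-0.001, -1.0, 0.001]] gap 0.0869 j7 -0.17
[ 0.5727 -0.1228] [ 0.5726 -0.1216] [0.0475 0.0475] 38.4265 0.1096 [222. 162.  50.] 3547 [258.055  200.6386]
stand [0.6121 0.1812] [0.6108 0.1805] [0.0509 0.049 ] 86.9809 0.0764 [159. 114.  30.] 293 [187.2014 187.2184]
collar [0.6116 0.1826] [0.6099 0.1795] [0.0736 0.0725] 44.2436 0.0353 [133.  94.  27.] 227 [189.5991 188.5595]
```

Call:
{"fn": "apply_moves", "kwargs": {"motion": [{"tx": 0, "ty": 0.04, "tz": 0.001, "yaw": 0}, {"tx": 0, "ty": 0.08, "tz": 0.001, "yaw": 0}, {"tx": 0, "ty": 0.1, "tz": 0.001, "yaw": 0}, {"tx": 0, "ty": 0.108, "tz": 0.001, "yaw": 0}, {"tx": 0, "ty": 0.108, "tz": 0.001, "yaw": 0}]}}

```text
time: 36.98
eef_pos: [0.5728, -0.1248, 0.0897]
orientation: [0.5, -0.5, 0.5, -0.5]
force: [0.1, 0.5, 1.1]
finger_gap: 0.087
```

Call:
{"fn": "apply_moves", "kwargs": {"motion": [{"tx": 0, "ty": 0, "tz": 0, "yaw": 0}, {"tx": 0, "ty": 0, "tz": 0, "yaw": 0}, {"tx": 0, "ty": 0, "tz": 0, "yaw": 0}, {"tx": 0, "ty": 0, "tz": 0, "yaw": 0}, {"tx": 0, "ty": 0, "tz": 0, "yaw": 0}], "grip": 0.02}}

```text
time: 37.6
eef_pos: [0.5725, -0.1252, 0.0895]
orientation: [0.5, -0.5, 0.5, -0.5]
force: [-0.0, -0.3, 1.9]
finger_gap: 0.053
```

Call:
{"fn": "apply_moves", "kwargs": {"motion": [{"tx": 0, "ty": -0.03, "tz": 0, "yaw": 0}, {"tx": 0, "ty": -0.08, "tz": 0, "yaw": 0}, {"tx": -0.02, "ty": -0.12, "tz": 0.003, "yaw": 0}, {"tx": -0.07, "ty": -0.13, "tz": 0.01, "yaw": 0}, {"tx": -0.12, "ty": -0.13, "tz": 0.015, "yaw": 0}]}}

```text
time: 38.22
eef_pos: [0.5878, -0.0042, 0.2204]
orientation: [-0.5, 0.499, -0.5, 0.501]
force: [0.9, 1.1, -1.8]
finger_gap: 0.0529
```

Call:
{"fn": "apply_moves", "kwargs": {"motion": [{"tx": -0.05, "ty": 0, "tz": 0.007, "yaw": 0}, {"tx": -0.1, "ty": 0, "tz": 0.014, "yaw": 0}, {"tx": -0.15, "ty": 0, "tz": 0.021, "yaw": 0}, {"tx": -0.188, "ty": 0, "tz": 0.026, "yaw": 0}, {"tx": -0.188, "ty": 0, "tz": 0.026, "yaw": 0}]}}

```text
time: 38.85
eef_pos: [0.6119, 0.1874, 0.219]
orientation: [0.502, -0.501, 0.499, -0.498]
force: [0.2, 0.1, -0.9]
finger_gap: 0.0531
```

Call:
{"fn": "apply_moves", "kwargs": {"motion": [{"tx": 0, "ty": 0.02, "tz": 0, "yaw": 0}, {"tx": 0, "ty": 0.04, "tz": 0, "yaw": 0}, {"tx": 0, "ty": 0.04, "tz": 0, "yaw": 0}, {"tx": 0, "ty": 0.04, "tz": 0, "yaw": 0}, {"tx": 0, "ty": 0.04, "tz": 0, "yaw": 0}]}}

```text
time: 39.48
eef_pos: [0.6134, 0.1829, 0.1798]
orientation: [0.5, -0.5, 0.5, -0.5]
force: [0.3, 0.7, -1.0]
finger_gap: 0.0528
```

```bash
python3 wl.py .612 .184 .07 .09; python3 wl.py .612 .184 .0205 .0285;python3 -c "
from meas import *
c=camera('wrist');save(c,'w4')"
```

```text
39.475 [0.6134 0.1829 0.1798] [[0.0, 0.001, 1.0], [-1.0, 0.0, 0.0], [-0.0, -1.0, 0.001]] gap 0.0528 j7 -0.72
39.525 [0.6134 0.183  0.1799] [[0.0, 0.001, 1.0], [-1.0, 0.0, 0.0], [-0.0, -1.0, 0.001]] gap 0.0529 j7 -0.72
[0.5814 0.2199] [0.5815 0.22  ] [0.0087 0.0093] 0.2347 0.0259 [199. 181. 157.] 107 [220.0187 138.6822]
[0.6584 0.1965] [0.6586 0.1968] [0.0089 0.0062] 89.9983 0.0257 [157.5 141.  121. ] 76 [307.9605 164.9211]
```

View pics/w4.png

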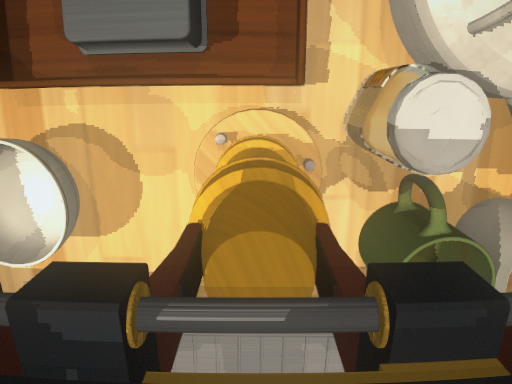

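The wrist view shows the held round at (265,220), coming down over the first one, which is between the stops at (221,139) and (308,165). Nothing is in the way.

Call:
{"fn": "apply_moves", "kwargs": {"motion": [{"tx": 0, "ty": 0.03, "tz": 0, "yaw": 0}, {"tx": 0, "ty": 0.055, "tz": 0, "yaw": 0}, {"tx": 0, "ty": 0.075, "tz": 0, "yaw": 0}, {"tx": 0, "ty": 0.088, "tz": 0, "yaw": 0}, {"tx": 0, "ty": 0.096, "tz": 0, "yaw": 0}]}}

```text
time: 40.25
eef_pos: [0.6131, 0.183, 0.0827]
orientation: [0.5, -0.5, 0.5, -0.5]
force: [0.4, -0.4, -0.9]
finger_gap: 0.0526
```

Call:
{"fn": "apply_moves", "kwargs": {"motion": [{"tx": 0, "ty": 0.001, "tz": 0, "yaw": 0}, {"tx": 0, "ty": 0.002, "tz": 0, "yaw": 0}, {"tx": 0, "ty": 0.003, "tz": 0, "yaw": 0}, {"tx": 0, "ty": 0.004, "tz": 0, "yaw": 0}, {"tx": 0, "ty": 0.004, "tz": 0, "yaw": 0}]}}

```text
time: 40.88
eef_pos: [0.6135, 0.1834, 0.08]
orientation: [0.501, -0.5, 0.5, -0.5]
force: [0.3, 0.3, 5.5]
finger_gap: 0.0525
```

Call:
{"fn": "apply_moves", "kwargs": {"motion": [{"tx": 0, "ty": 0, "tz": 0, "yaw": 0}, {"tx": 0, "ty": 0, "tz": 0, "yaw": 0}, {"tx": 0, "ty": 0, "tz": 0, "yaw": 0}, {"tx": 0, "ty": -0.03, "tz": 0, "yaw": 0}, {"tx": 0, "ty": -0.08, "tz": 0, "yaw": 0}], "grip": 0.08}}

```text
time: 41.5
eef_pos: [0.6117, 0.1821, 0.1581]
orientation: [-0.499, 0.502, -0.501, 0.499]
force: [1.7, -0.2, -0.0]
finger_gap: 0.08
```

Call:
{"fn": "apply_moves", "kwargs": {"motion": [{"tx": 0, "ty": -0.05, "tz": 0, "yaw": 0}, {"tx": 0.05, "ty": -0.06, "tz": -0.018, "yaw": 0}, {"tx": 0.1, "ty": -0.06, "tz": -0.036, "yaw": 0}, {"tx": 0.15, "ty": -0.06, "tz": -0.054, "yaw": 0}, {"tx": 0.2, "ty": -0.06, "tz": -0.072, "yaw": 0}], "grip": 0.087}}

```text
time: 42.12
eef_pos: [0.5403, -0.0188, 0.2191]
orientation: [-0.5, 0.5, -0.5, 0.5]
force: [1.3, 0.2, 0.1]
finger_gap: 0.087
```

Call:
{"fn": "apply_moves", "kwargs": {"motion": [{"tx": 0.05, "ty": 0, "tz": -0.018, "yaw": 0}, {"tx": 0.1, "ty": 0, "tz": -0.036, "yaw": 0}, {"tx": 0.15, "ty": 0, "tz": -0.054, "yaw": 0}, {"tx": 0.2, "ty": 0.01, "tz": -0.076, "yaw": 0}, {"tx": 0.211, "ty": 0.02, "tz": -0.08, "yaw": 0}]}}

```text
time: 42.75
eef_pos: [0.4591, -0.2321, 0.1985]
orientation: [-0.498, 0.499, -0.501, 0.501]
force: [0.2, -0.4, -0.1]
finger_gap: 0.0872
```

Call:
{"fn": "apply_moves", "kwargs": {"motion": [{"tx": 0, "ty": 0, "tz": 0, "yaw": 0}, {"tx": 0, "ty": 0, "tz": 0, "yaw": 0}, {"tx": 0, "ty": 0, "tz": 0, "yaw": 0}, {"tx": 0, "ty": 0, "tz": 0, "yaw": 0}, {"tx": 0, "ty": 0, "tz": 0, "yaw": 0}]}}

```text
time: 43.38
eef_pos: [0.4615, -0.2278, 0.1993]
orientation: [0.5, -0.5, 0.5, -0.5]
force: [-0.0, 0.3, -0.4]
finger_gap: 0.0868
```

```bash
python3 wl.py .461 -.228 .098 .12;python3 -c "
from meas import *
c=camera('top');P=cloud(c)
for o in blobs(c,P,(.54,.69,.12,.25),.08,.13,20): print('stand',*[np.round(x,4) for x in o])"
```

```text
43.375 [ 0.4615 -0.2278  0.1993] [[0.001, 0.0, 1.0], [-1.0, -0.0, 0.001], [0.0, -1.0, 0.0]] gap 0.0868 j7 0.11
[ 0.4579 -0.2312] [ 0.4576 -0.23  ] [0.0474 0.0475] 31.8849 0.1097 [206. 148.  43.] 3467 [251.4762 204.3069]
stand [0.6124 0.1829] [0.6116 0.1824] [0.049  0.0512] 86.426 0.0981 [158.5 114.   29. ] 310 [185.3    186.3516]
```

Call:
{"fn": "apply_moves", "kwargs": {"motion": [{"tx": 0.0035, "ty": 0.04, "tz": -0.0035, "yaw": 0}, {"tx": 0.0035, "ty": 0.08, "tz": -0.0035, "yaw": 0}, {"tx": 0.0035, "ty": 0.1, "tz": -0.0035, "yaw": 0}, {"tx": 0.0035, "ty": 0.109, "tz": -0.0035, "yaw": 0}, {"tx": 0.0035, "ty": 0.109, "tz": -0.0035, "yaw": 0}]}}

```text
time: 44.1
eef_pos: [0.4578, -0.2316, 0.0901]
orientation: [0.5, -0.5, 0.5, -0.5]
force: [0.5, 0.1, -0.3]
finger_gap: 0.0871
```

Call:
{"fn": "apply_moves", "kwargs": {"motion": [{"tx": 0, "ty": 0, "tz": 0, "yaw": 0}, {"tx": 0, "ty": 0, "tz": 0, "yaw": 0}, {"tx": 0, "ty": 0, "tz": 0, "yaw": 0}, {"tx": 0, "ty": 0, "tz": 0, "yaw": 0}, {"tx": 0, "ty": 0, "tz": 0, "yaw": 0}], "grip": 0.02}}

```text
time: 44.72
eef_pos: [0.4579, -0.2318, 0.0904]
orientation: [0.5, -0.5, 0.5, -0.5]
force: [-0.8, -0.1, 2.3]
finger_gap: 0.051
```

Call:
{"fn": "apply_moves", "kwargs": {"motion": [{"tx": 0, "ty": -0.04, "tz": 0, "yaw": 0}, {"tx": 0, "ty": -0.09, "tz": 0, "yaw": 0}, {"tx": -0.02, "ty": -0.14, "tz": 0.008, "yaw": 0}, {"tx": -0.07, "ty": -0.14, "tz": 0.026, "yaw": 0}, {"tx": -0.12, "ty": -0.14, "tz": 0.044, "yaw": 0}]}}

```text
time: 45.35
eef_pos: [0.5021, -0.1109, 0.2309]
orientation: [-0.5, 0.5, -0.5, 0.501]
force: [1.0, 0.2, -1.9]
finger_gap: 0.0505
```

Call:
{"fn": "apply_moves", "kwargs": {"motion": [{"tx": -0.05, "ty": 0, "tz": 0.019, "yaw": 0}, {"tx": -0.1, "ty": 0, "tz": 0.038, "yaw": 0}, {"tx": -0.15, "ty": 0, "tz": 0.057, "yaw": 0}, {"tx": -0.2, "ty": 0, "tz": 0.075, "yaw": 0}, {"tx": -0.25, "ty": 0, "tz": 0.094, "yaw": 0}]}}

```text
time: 45.98
eef_pos: [0.5958, 0.1397, 0.2298]
orientation: [-0.5, 0.5, -0.5, 0.5]
force: [1.3, -0.0, -0.8]
finger_gap: 0.0511
```

Call:
{"fn": "apply_moves", "kwargs": {"motion": [{"tx": -0.02, "ty": 0, "tz": 0.008, "yaw": 0}, {"tx": -0.045, "ty": 0, "tz": 0.017, "yaw": 0}, {"tx": -0.045, "ty": 0, "tz": 0.017, "yaw": 0}, {"tx": -0.045, "ty": 0, "tz": 0.017, "yaw": 0}, {"tx": -0.045, "ty": 0, "tz": 0.017, "yaw": 0}]}}

```text
time: 46.6
eef_pos: [0.6125, 0.1818, 0.23]
orientation: [-0.499, 0.5, -0.5, 0.5]
force: [0.1, -0.2, -0.0]
finger_gap: 0.0512
```

```bash
python3 wl.py .612 .184 .0205 .0285
```

```text
46.6 [0.6125 0.1818 0.23  ] [[-0.001, -0.0, 1.0], [-1.0, -0.001, -0.001], [0.001, -1.0, -0.0]] gap 0.0512 j7 -0.7
[0.5815 0.2198] [0.5816 0.2199] [0.0091 0.0092] 43.8725 0.026 [200. 177. 152.] 79 [226.3671 131.1899]
```

Call:
{"fn": "apply_moves", "kwargs": {"motion": [{"tx": -0.003, "ty": 0.03, "tz": 0.001, "yaw": 0}, {"tx": -0.003, "ty": 0.06, "tz": 0.001, "yaw": 0}, {"tx": -0.003, "ty": 0.085, "tz": 0.001, "yaw": 0}, {"tx": -0.003, "ty": 0.108, "tz": 0.001, "yaw": 0}, {"tx": -0.003, "ty": 0.122, "tz": 0.001, "yaw": 0}]}}

```text
time: 47.28
eef_pos: [0.6134, 0.1857, 0.107]
orientation: [-0.5, 0.5, -0.5, 0.5]
force: [1.2, -0.5, -0.0]
finger_gap: 0.0508
```

Call:
{"fn": "apply_moves", "kwargs": {"motion": [{"tx": 0, "ty": 0.001, "tz": 0, "yaw": 0}, {"tx": 0, "ty": 0.003, "tz": 0, "yaw": 0}, {"tx": 0, "ty": 0.004, "tz": 0, "yaw": 0}, {"tx": 0, "ty": 0.005, "tz": 0, "yaw": 0}, {"tx": 0, "ty": 0.005, "tz": 0, "yaw": 0}]}}

```text
time: 47.9
eef_pos: [0.6139, 0.1866, 0.1036]
orientation: [0.5, -0.5, 0.5, -0.5]
force: [0.6, 0.5, 0.6]
finger_gap: 0.051
```

Call:
{"fn": "apply_moves", "kwargs": {"motion": [{"tx": 0, "ty": 0.001, "tz": 0, "yaw": 0}, {"tx": 0, "ty": 0.002, "tz": 0, "yaw": 0}, {"tx": 0, "ty": 0.002, "tz": 0, "yaw": 0}, {"tx": 0, "ty": 0.002, "tz": 0, "yaw": 0}, {"tx": 0, "ty": 0.002, "tz": 0, "yaw": 0}]}}

```text
time: 48.52
eef_pos: [0.6142, 0.1869, 0.1025]
orientation: [0.501, -0.5, 0.5, -0.5]
force: [-0.7, 0.2, 8.8]
finger_gap: 0.0512
```

Call:
{"fn": "apply_moves", "kwargs": {"motion": [{"tx": 0, "ty": 0, "tz": 0, "yaw": 0}, {"tx": 0, "ty": 0, "tz": 0, "yaw": 0}, {"tx": 0, "ty": 0, "tz": 0, "yaw": 0}, {"tx": 0, "ty": -0.03, "tz": 0, "yaw": 0}, {"tx": 0, "ty": -0.08, "tz": 0, "yaw": 0}], "grip": 0.08}}

```text
time: 49.15
eef_pos: [0.6122, 0.1857, 0.18]
orientation: [-0.499, 0.502, -0.501, 0.499]
force: [1.8, 0.4, 0.4]
finger_gap: 0.0798
```

Call:
{"fn": "apply_moves", "kwargs": {"motion": [{"tx": 0, "ty": -0.05, "tz": 0, "yaw": 0}, {"tx": 0.05, "ty": -0.07, "tz": 0, "yaw": 0}, {"tx": 0.1, "ty": -0.07, "tz": 0, "yaw": 0}, {"tx": 0.15, "ty": -0.07, "tz": 0, "yaw": 0}, {"tx": 0.2, "ty": -0.07, "tz": 0, "yaw": 0}]}}

```text
time: 49.78
eef_pos: [0.6133, -0.0152, 0.2511]
orientation: [-0.5, 0.5, -0.5, 0.5]
force: [0.9, -0.4, -0.0]
finger_gap: 0.0801
```

Call:
{"fn": "apply_moves", "kwargs": {"motion": [{"tx": 0.05, "ty": 0, "tz": 0, "yaw": 0}, {"tx": 0.1, "ty": 0, "tz": 0, "yaw": 0}, {"tx": 0.15, "ty": 0, "tz": 0, "yaw": 0}, {"tx": 0.2, "ty": 0, "tz": 0, "yaw": 0}, {"tx": 0.2, "ty": 0, "tz": 0, "yaw": 0}]}}

```text
time: 50.4
eef_pos: [0.6125, -0.2197, 0.2501]
orientation: [-0.497, 0.499, -0.502, 0.502]
force: [0.3, 0.4, -0.3]
finger_gap: 0.0799
```

```bash
python3 -c "
from meas import *
c=camera('top');P=cloud(c);save(c,'t5',(60,50,380,290),2.4)
for o in blobs(c,P,(.54,.69,.12,.25),.05,.16,20): print('stack',*[np.round(x,4) for x in o],np.nanmax(P[180:195,180:195,2]))
for o in blobs(c,P,(.37,.66,.25,.46),.035,.09,60): print('tray',*[np.round(x,4) for x in o])
for o in blobs(c,P,(.39,.74,-.28,.03),.085,.13,60): print('deck',*[np.round(x,4) for x in o])
c=camera('scene');save(c,'s5',(150,60,420,260),2.7)"
```

```text
stack [0.6118 0.1844] [0.6099 0.1799] [0.0742 0.0745] 88.0156 0.0993 [137.5  97.   27. ] 660 [186.1045 186.8924] 0.12546250556118954
tray [0.5775 0.4004] [0.5768 0.3976] [0.0522 0.051 ] 2.873 0.0637 [124. 117. 106.] 381 [109.336  202.4672]
tray [0.5118 0.319 ] [0.5118 0.3188] [0.0497 0.0965] 88.4106 0.0446 [59. 57. 49.] 634 [139.6073 225.5079]
tray [0.455  0.4001] [0.4557 0.3983] [0.0539 0.054 ] 34.5115 0.0561 [145.  71.  30.] 333 [110.5495 246.8108]
```

View pics/s5.png

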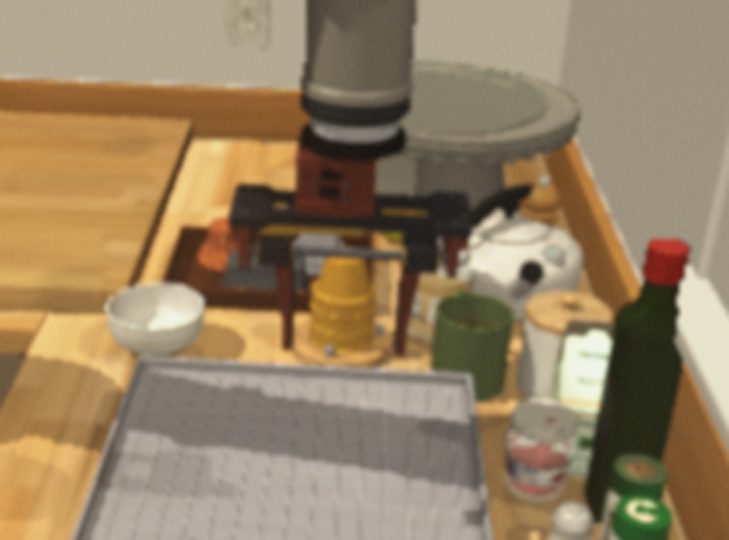

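View pics/t5.png

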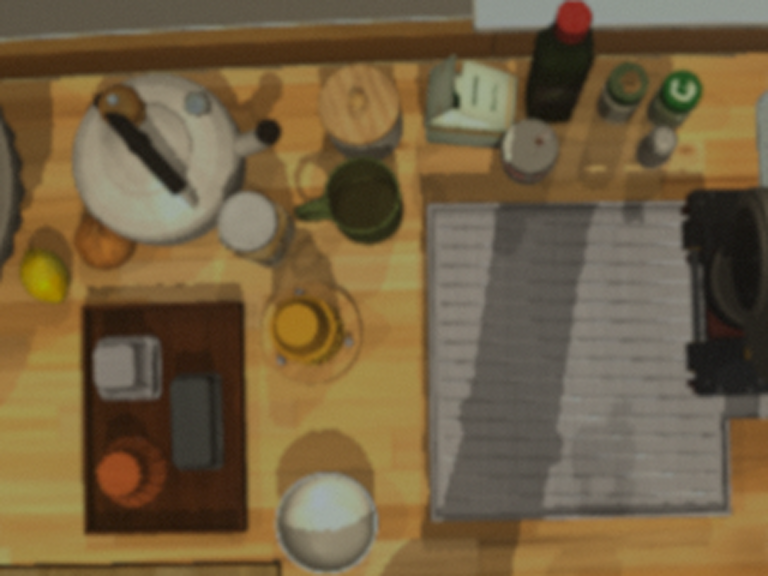

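The stack stands upright between the stops, with evenly stepped collars. The three tins lie in the tray, the deck is empty and the bystanders are in place. I'll check the stack height once more before handing in.

```bash
python3 -c "
from meas import *
c=camera('top');P=cloud(c)
o=blobs(c,P,(.54,.69,.12,.25),.11,.16,20)
for b in o: print(*[np.round(x,4) for x in b])
if len(o)==1 and abs(o[0][4]-.1205)<.003 and np.hypot(*(o[0][0]-[.612,.184]))<.008: print('ok',finish_job())"
```

```text
[0.6125 0.1837] [0.6118 0.1833] [0.0466 0.0487] 76.5801 0.1205 [162. 116.  30.] 287 [183.6307 185.5958]
the job is handed in; nothing more can be done
ok None
```

The board is clear and I handed the job in at about 50 s of the 210 s allowed. `finish_job()` reports no verdict.

- **Loaf tin:** I pushed it up the spout with the nearly closed fingers until it lay square on the deck. It was well clear of the lips, about 0.12 m below the drainer centre (the limit is 0.165 m). Then I lifted it out.
- **Tray:** The loaf tin, the fluted mould and the square mould all stand mouth down on the tray floor. Their measured top heights were 45, 56 and 64 mm, against 46, 58 and 66 mm expected. The top camera had been reading about 2 mm low.
- **Rounds:** Three round moulds were present, and all are nested on the stand. The stack top measured 120.5 mm against 122 mm for fully seated, and its centre was within about 1 mm of the measured stand axis.
- **Bystanders:** The mug, the bowl and the honey jar looked unmoved in the last pictures. I did not measure them again at the end.

**Disagreement between checks:** The two cameras differed by 2–4 mm on the position of some rounds, so I used the wrist camera for picking up. None of my checks failed.

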